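# Rack the rinsed cup, spoons and brush to dry

### The arm

A 7-joint arm with a two-finger parallel gripper is mounted at the origin on the work surface; the furniture and walls round the work are solid. World frame = base frame: x ahead of the robot, y to its left, z up, the work surface at z = 0. Lengths are in m, angles in rad, forces in N, time in s.
With the tool pointing down it reaches from about 0.4 to 0.9 m from the base axis. Payload 5.5 kg.
Tool frame: the origin (TCP) lies at the very end of the fingers, on their centre line; the grasp point (between the pads) lies 19 mm behind it; x points along the fingers, y is the direction in which the jaws open and shut, and the axes are right-handed (so a half turn about x gives the same grasp; the last joint's range is limited). The gripper opens to 92 mm and grips with 3 to 60 N. Pads are 19 mm wide; open, the fingers measure 130 mm over their backs; the gripper's body (75 mm by 190 mm) begins 47 mm behind the grasp point.
Start: joints at [1.573, 0.501, -0.427, 1.55, 0.221, 1.138, -0.21], TCP at [0.168, -0.628, 0.227] pointing down, gripper open.
Joint ranges: [-2.88, 2.88], [-0.31, 2.03], [-1.54, 1.56], [0.2, 2.42], [-1.41, 4.55], [0.19, 2.02], [-2.57, 2.57]. Speed limits (rad/s): [2.57, 2.57, 3.14, 3.14, 3.14, 3.14, 3.14].

### API

Orientations are given as a rotation vector (axis times angle).
In Python, from cell import r gives the robot as it stands. Calls block until the motion is done:
- r.goto(position, orientation): joint-space move of the TCP to a pose.
- r.servo_line(position, attitude=None, max_speed=0.15, threshold=None): straight line of the TCP; attitude=None keeps the orientation; max_speed is the mean speed in m/s. With threshold (N) it stops when the force on the tool has changed by that much, and returns True; else False.
- r.movej(angles): joint-space move.
- r.ungrasp() and r.clamp(strength=None): open the fingers fully, or close them until they stop; strength is the grip in N (None keeps the last).
- r.sleep(seconds).
- r.ik(position, orientation): joint angles nearest the present ones, or None.
- r.grab_frame(name): name is "scene" or "top" or "wrist"; returns the picture (420x560x3 uint8, red, green, blue); there is no depth.
- r.camera_params(name): a dict with "fx", "fy", "cx", "cy" (pixels), "extrinsics" (4x4, takes a point from camera to world coordinates). Camera axes: x right, y down, z forward; pixel columns grow to the right and rows downward; lengths in m; the calibration is good to about 2 mm. A picture is of the moment at which its call begins: read the wrist's pose just before it. camera_params takes no time and is no camera call; for the wrist camera it gives the pose at the moment of the call.
A pose or a line that the arm cannot do raises r.Unreachable and nothing moves.
- r.finish_job(): hands the job in, once; it reports no verdict.
Readings, each from a call of its own:
- r.current_clock(): time.
- r.current_joint_positions(): joint angles.
- r.current_qvel(): joint speeds.
- r.current_joint_efforts(): joint torques, N m.
- r.current_tool_pos(): TCP position.
- r.current_tcp_rot(): TCP orientation.
- r.current_contact_force(): force on the tool from outside, world axes, zero at the start.
- r.current_wrist_torque(): the same for the moment, N m.
- r.current_width(): opening from 0.0 (shut) to 1.0 (fully open).
Only numpy, scipy, OpenCV 4.12 (cv2) and the standard library are available. Lean on these libraries where they do the work, as an engineer would, in place of code of your own. Each camera call takes 0.05 s, during which the arm holds its last target.

### The job

Sort the rinsed things lying on the table into their drying places: both teaspoons bowl down, handle up, in the perforated steel holder of the drainer, the black group brush handle down, bristles up, in the white pot, and the blue cup upside down over the drainer's peg, its rim standing flat on the wire grid. Set the cup down gently instead of dropping it, and leave the pot, the marker pen and the tamper where they stand.

Things in the scene. Friction and masses are not known exactly. Their poses are not given: they have to be found in the camera images.
- drainer: Fixed steel drainer: drip tray 130 (x) x 220 (y) mm with a wire grid whose top is 18 mm above the table. Origin at the centre of its underside, z up. On the grid stand a cup peg (at y = -55 mm) and a perforated spoon holder (centre at y = +58 mm).
- peg_foot (a point): Point on the grid's top at the foot of the drainer's cup peg. The peg is 14 mm thick, its white plastic tip 17 mm, and it rises 62 mm above this point.
- holder (a point): Centre of the spoon holder's floor, at the height of the grid's top; axes as the drainer's. Open-topped steel box, outside 52 (x) x 81 (y) mm, its rim 68 mm above this point, with a 3 mm wall across the middle that makes two cells, each 46 (x) x 36 (y) mm inside.
- cell_a (a point): Floor centre of the holder's cell nearer the peg, 46 (x) x 36 (y) mm inside, rim 68 mm above.
- cell_b (a point): Floor centre of the holder's cell farther from the peg, 46 (x) x 36 (y) mm inside, rim 68 mm above.
- cup: Blue ceramic cup without a handle, 64 mm outside diameter, 88 mm tall, wall 4 mm, closed foot 6 mm thick; it starts lying on its side. Origin at the centre of the foot's outside, z along its axis towards the mouth.
- cup_rim (a point): Centre of the cup's mouth, in the plane of its rim (88 mm along the cup's z from its origin).
- spoon_a: Steel teaspoon, 138 x 28 x 12 mm, lying flat. Origin at the middle of its length, on its underside; x runs along it towards the bowl, y across. The bowl is 28 mm wide, the handle's end about 12 mm.
- spoon_a_bowl (a point): Tip of the bowl of spoon_a, 69 mm from its origin along its x.
- spoon_b: Steel teaspoon, 132 x 26 x 9 mm, lying flat. Origin at the middle of its length, on its underside; x runs along it towards the bowl, y across. The bowl is 26 mm wide, the handle's end about 12 mm.
- spoon_b_bowl (a point): Tip of the bowl of spoon_b, 66 mm from its origin along its x.
- brush: Black group-head brush, 192 mm long, lying flat. Origin at the middle of its length, on its underside; y runs along it towards the bare end of the handle, the bristles lie at -y. Handle 24 mm wide and 18 mm thick (y from -54 to +96 mm), bristle head 30 mm wide (y from -96 to -56 mm).
- brush_end (a point): Bare end of the brush's handle, 96 mm from its origin along its y.
- pot: White round pot for brushes, standing loose, 92 mm tall, mouth 90 mm outside and 78 mm inside, floor 4 mm thick and 62 mm across inside. Origin at the centre of its underside, z up.
- marker: Blue and white marker pen, 135 x 17 mm, lying on the table; to be left alone.
- tamper: Coffee tamper with a wooden handle, 95 mm tall, standing on the table; to be left alone.
Not all that is in view belongs to the job. Leave any green or yellow look-alike of the spoon_a alone.

How it is judged:
At the end, for the whole second after the job is handed in: Both bowl tips inside the holder within 25 mm of its floor, bowls down (within 42 deg); brush end in the pot within 40 mm of its underside, bristles up (50 deg); cup inverted (8 deg), rim within 6 mm of the grid and 23 mm of the peg's foot; pot upright; all at rest (x of spoon_a_bowl in the frame of holder between -0.026 and 0.026 m and y of spoon_a_bowl in the frame of holder between -0.041 and 0.041 m and z of each of spoon_a_bowl, spoon_b_bowl in the frame of holder below 0.025 m and angle between each of spoon_a, spoon_b's own x axis and vertical above 2.4 rad and linear speed of each of spoon_a, spoon_b, brush, cup below 0.03 m/s and x of spoon_b_bowl in the frame of holder between -0.026 and 0.026 m and y of spoon_b_bowl in the frame of holder between -0.041 and 0.041 m and horizontal distance between brush_end and pot below 0.042 m and z of brush_end in the frame of pot below 0.04 m and angle between brush's own y axis and vertical above 2.3 rad and angle between pot's own z axis and vertical below 0.1 rad and z of cup_rim in the frame of peg_foot below 0.006 m and horizontal distance between cup_rim and peg_foot below 0.023 m and angle between cup's own z axis and vertical above 3 rad); the robot touches nothing.
It fails at once if the cup comes down on the drainer fast: dropped from more than 1 cm or slammed (linear speed of cup above 0.5 m/s and horizontal distance between cup_rim and peg_foot below 0.03 m and z of cup_rim in the frame of peg_foot below 0.025 m).
It fails at once if the pot is pushed more than 4 cm from its place (distance of pot from where it was at the start of the episode above 0.04 m).
It fails at once if the marker is moved more than 2 cm (distance of marker from where it was at the start of the episode above 0.02 m).
It fails at once if the tamper is moved more than 2 cm (distance of tamper from where it was at the start of the episode above 0.02 m).
It also fails if it takes over 72 s, if anything falls off the work surface, if the arm or the gripper's body presses on something with over 40 N, if the wrist force passes 120 N, or if a joint passes its speed limit or range.

## Working session

There is one attempt and no reset: what is moved stays moved. The work goes in short steps, each a Python script; the robot and the scene stay as the last script left them, time stands still between calls to the robot, and variables do not carry over. Pictures are saved under pics/ and viewed, and the job is handed in when it is done.

```bash
ls; mkdir -p pics; python3 - <<'E'
from cell import r
import cv2,numpy as np
print(r.current_clock(),r.current_tool_pos(),r.current_tcp_rot(),r.current_width())
for n in ["scene","top","wrist"]:
    p=r.camera_params(n);print(n,p["fx"],p["fy"],p["cx"],p["cy"]);print(np.round(p["extrinsics"],3).tolist())
    cv2.imwrite(f"pics/{n}0.png",r.grab_frame(n)[:,:,::-1])
E
```

```text
pics
0.0 [ 0.16736779 -0.62735494  0.22567356] [ 2.08292025  0.27525942 -2.083329  ] 0.9974002323856318
scene 509.77038184415693 509.77038184415693 271.87695881885014 215.79962217459448
[[-0.849, -0.281, 0.448, -0.053], [-0.529, 0.456, -0.716, 0.933], [-0.003, -0.845, -0.535, 0.742], [0.0, 0.0, 0.0, 1.0]]
top 525.857463930459 525.857463930459 282.50317535880185 206.71453082588155
[[-0.021, -0.986, 0.168, 0.267], [-1.0, 0.021, 0.002, 0.01], [-0.006, -0.168, -0.986, 1.483], [0.0, 0.0, 0.0, 1.0]]
wrist 304.48143557542403 304.48143557542403 275.2405360143728 210.50307977510525
[[0.258, -0.937, -0.238, 0.231], [-0.966, -0.25, -0.061, -0.612], [-0.002, 0.245, -0.969, 0.383], [0.0, 0.0, 0.0, 1.0]]
```

View pics/scene0.png

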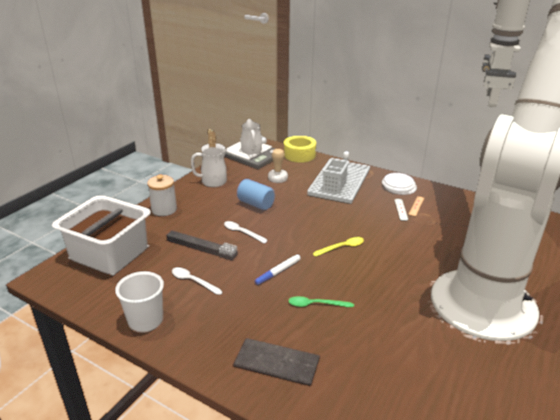

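View pics/top0.png

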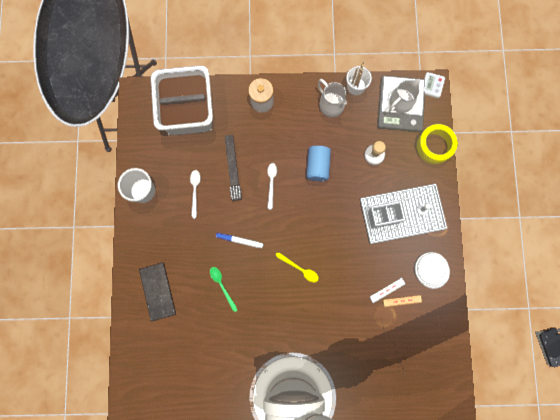

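View pics/wrist0.png

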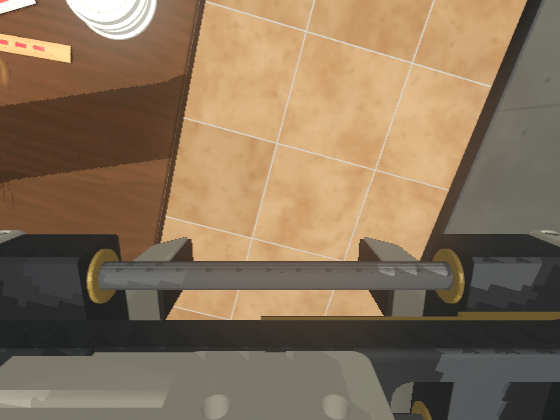

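Top view: white-steel spoons at (195,193) and (271,186); the look-alikes are green (222,288) and yellow (298,267). The brush is at (233,168) with its bristles at the lower end. A dark bar inside the wire bin at (180,98) is not the brush. The cup is at (318,163), the pot at (136,186), the drainer at (403,213), the marker at (240,241) and the tamper at (376,153). Enlarging to confirm.

```bash
python3 - <<'E'
import cv2,numpy as np
t=cv2.imread("pics/top0.png");s=cv2.imread("pics/scene0.png")
a=cv2.resize(t[120:260,110:350],None,fx=3.3,fy=3.3,interpolation=cv2.INTER_CUBIC);cv2.imwrite("pics/c1.png",a[:600,:800])
b=cv2.resize(t[120:250,295:455],None,fx=4.5,fy=4.5,interpolation=cv2.INTER_CUBIC);cv2.imwrite("pics/c2.png",b)
c=cv2.resize(s[140:300,160:380],None,fx=3.6,fy=3.6,interpolation=cv2.INTER_CUBIC);cv2.imwrite("pics/c3.png",c)
E
```

```text
(no output)
```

View pics/c1.png

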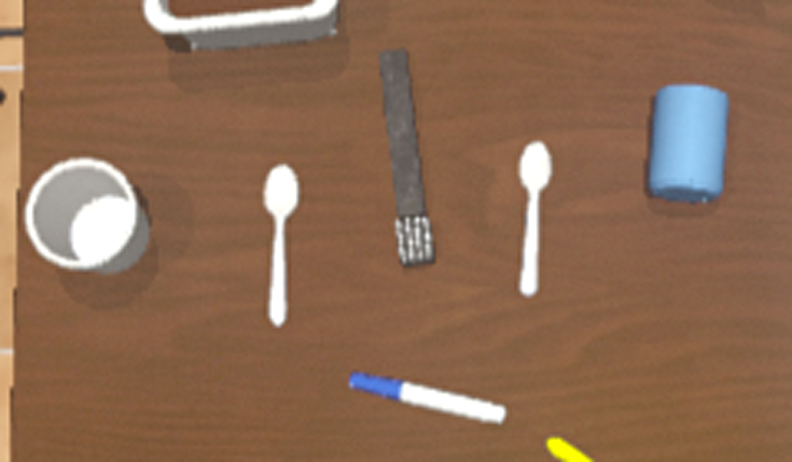

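View pics/c2.png

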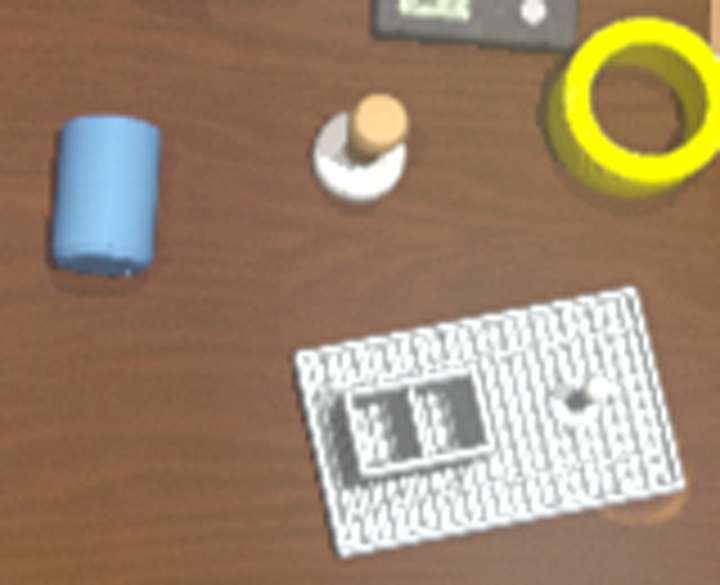

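View pics/c3.png

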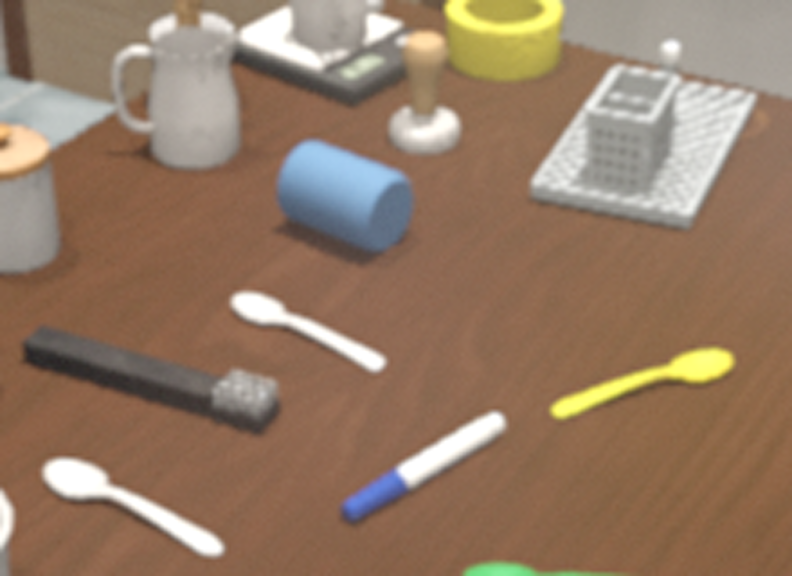

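The crops confirm it. The cup's closed foot faces the robot, so its mouth points to +x. The spoon bowls point to +x, and the brush's bare end points to +x with the bristles nearer the robot. Next I'll localise everything.

```bash
cat > h.py <<'E'
from cell import r
import cv2,numpy as np
from scipy.spatial.transform import Rotation as R
def ray(n,uv,z,p=None):
    p=p or r.camera_params(n);E=p["extrinsics"]
    uv=np.atleast_2d(uv).astype(float)
    d=np.c_[(uv[:,0]-p["cx"])/p["fx"],(uv[:,1]-p["cy"])/p["fy"],np.ones(len(uv))]@E[:3,:3].T
    o=E[:3,3]; return o+d*((z-o[2])/d[:,2])[:,None]
def proj(n,X,p=None):
    p=p or r.camera_params(n);E=p["extrinsics"]
    c=(np.atleast_2d(X)-E[:3,3])@E[:3,:3]
    return np.c_[c[:,0]/c[:,2]*p["fx"]+p["cx"],c[:,1]/c[:,2]*p["fy"]+p["cy"]]
def axes(t,j):
    "rotvec with tool x=t, y=j"
    t=np.array(t,float);t/=np.linalg.norm(t);j=np.array(j,float);j-=t*(j@t);j/=np.linalg.norm(j)
    return R.from_matrix(np.c_[t,j,np.cross(t,j)]).as_rotvec()
E
python3 - <<'E'
from h import *
im=cv2.imread("pics/top0.png");hsv=cv2.cvtColor(im,cv2.COLOR_BGR2HSV)
def blob(mask,box):
    m=np.zeros_like(mask);x0,y0,x1,y1=box;m[y0:y1,x0:x1]=mask[y0:y1,x0:x1]
    n,l,s,c=cv2.connectedComponentsWithStats(m.astype(np.uint8));k=1+np.argmax(s[1:,4])
    v,u=np.nonzero(l==k);return np.c_[u,v]
white=(hsv[...,1]<70)&(hsv[...,2]>150);
def axis(P):
    c=P.mean(0);_,_,V=np.linalg.svd(P-c);d=V[0]*np.sign(V[0][0]);s=(P-c)@d;w=(P-c)@np.array([-d[1],d[0]])
    return c,d,s,w
for nm,mask,box,z in [("spL",white,(180,155,212,230),.004),("spR",white,(258,150,288,225),.004),
  ("brush",(hsv[...,1]<75)|(hsv[...,2]<45),(220,128,246,204),.015),("cup",(hsv[...,0]>95)&(hsv[...,0]<125)&(hsv[...,1]>90),(295,135,345,195),.04),("pen",white,(212,225,270,255),.01)]:
    P=ray("top",blob(mask,box),z)[:,:2];c,d,s,w=axis(P)
    mid=c+d*(s.min()+s.max())/2
    print(nm,len(P),"mid",mid.round(4),"dir deg",np.degrees(np.arctan2(d[1],d[0])).round(1),"len",np.ptp(s).round(4),"wid",np.ptp(w).round(4),"bigend",np.std(w[s>s.max()-.03]).round(4),np.std(w[s<s.min()+.03]).round(4))
E
python3 - <<'E'
import cv2
t=cv2.imread("pics/top0.png")
cv2.imwrite("pics/c4.png",cv2.resize(t[180:245,355:450],None,fx=8,fy=8,interpolation=cv2.INTER_CUBIC))
cv2.imwrite("pics/c5.png",cv2.resize(t[160:215,105:165],None,fx=8,fy=8,interpolation=cv2.INTER_CUBIC))
E
```

```text
spL 291 mid [0.5622 0.266 ] dir deg -1.5 len 0.1402 wid 0.0292 bigend 0.0082 0.0046
spR 276 mid [0.5809 0.046 ] dir deg -4.2 len 0.1355 wid 0.0269 bigend 0.0076 0.0044
brush 588 mid [0.6362 0.1556] dir deg 6.4 len 0.1939 wid 0.031 bigend 0.0071 0.0088
cup 682 mid [ 0.6388 -0.0903] dir deg -6.0 len 0.0952 wid 0.061 bigend 0.0164 0.0179
pen 205 mid [0.4203 0.1153] dir deg 75.6 len 0.0916 wid 0.0182 bigend 0.0051 0.005
```

View pics/c4.png

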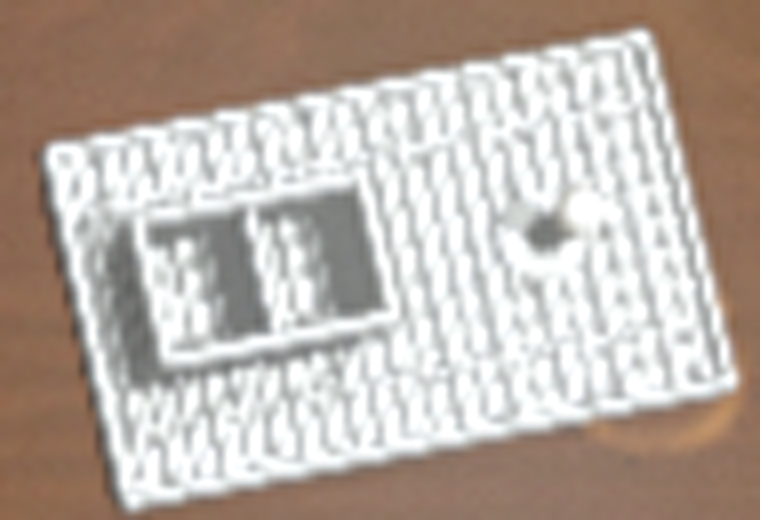

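View pics/c5.png

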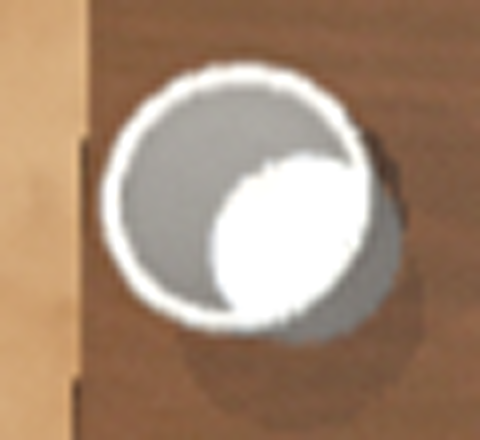

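```bash
python3 - <<'E'
from h import *
f=lambda a,o:(np.array(a,float)+.5)/8-.5+np.array(o)
C=ray("top",f([(43,148),(650,28),(740,385),(125,512)],(355,180)),.017)[:,:2]
print(C.round(4), [np.linalg.norm(C[i]-C[(i+1)%4]).round(4) for i in range(4)])
c=C.mean(0);y=(C[0]-C[1])+(C[3]-C[2]);y/=np.linalg.norm(y);x=np.array([y[1],-y[0]])
print("drainer",c.round(4),"yaw",np.degrees(np.arctan2(x[1],x[0])))
print("peg from drainer",c-.055*y,"holder",c+.058*y,"a",c+(.058-.0195)*y,"b",c+(.058+.0195)*y)
print("peg tip",ray("top",f([(585,213)],(355,180)),.076))
H=ray("top",f([(135,215),(365,180),(397,315),(170,365)],(355,180)),.086)[:,:2]
print("holder rim",H.mean(0),[np.linalg.norm(H[i]-H[(i+1)%4]).round(4) for i in range(4)])
print("pot",ray("top",f([(236,195)],(105,160)),.092))
im=cv2.imread("pics/top0.png")
print("tamper base",ray("top",[(375,155)],.01))
t0=r.current_clock()
# IK survey
def tilt(az,el): # el below horizontal
    return np.array([np.cos(el)*np.cos(az),np.cos(el)*np.sin(az),-np.sin(el)])
def tryk(pos,t,j):
    out=[]
    for s in (1,-1):
        try: q=r.ik(pos,axes(t,np.array(j)*s))
        except Exception as e: q=None
        out.append(q is not None)
    return out
D=np.radians
for nm,g in [("cell",(c+.058*y).tolist()+[.135]),("pot",[.5,.4,.17]),("peg",(c-.055*y).tolist()+[.08])]:
  print(nm,g)
  for el in (15,30,45,60):
    row=[]
    for az in range(-180,180,30):
        t=tilt(D(az),D(el));j=np.cross(t,[0,0,1.]);row.append("".join("Y" if k else "." for k in tryk(np.array(g)+.019*t,t,j)))
    print(el,row)
print(r.current_clock()-t0)
E
```

```text
[[ 0.5371 -0.2063]
 [ 0.5758 -0.4239]
 [ 0.4474 -0.4465]
 [ 0.4074 -0.2291]] [np.float64(0.221), np.float64(0.1304), np.float64(0.2211), np.float64(0.1317)]
drainer [ 0.4919 -0.3265] yaw 10.26292752412036
peg from drainer [ 0.50173569 -0.38057251] holder [ 0.48160298 -0.26938045] a [ 0.48507721 -0.28856846] b [ 0.47812876 -0.25019244]
peg tip [[ 0.4998863 -0.3800041  0.076    ]]
holder rim [ 0.48162662 -0.26931085] [np.float64(0.0787), np.float64(0.0468), np.float64(0.0783), np.float64(0.0519)]
pot [[0.57533794 0.4139176  0.092     ]]
tamper base [[ 0.66384686 -0.25652057  0.01      ]]
cell [0.4816029840996162, -0.26938044889727203, 0.135]
15 ['..', 'YY', 'YY', 'YY', '.Y', '..', '..', 'YY', 'YY', 'YY', '..', '..']
30 ['YY', 'YY', 'YY', 'YY', '..', '..', '..', 'YY', 'YY', 'YY', 'YY', '..']
45 ['YY', 'YY', 'YY', 'YY', 'YY', '..', 'YY', 'YY', 'YY', 'YY', 'YY', 'YY']
60 ['YY', 'YY', 'YY', 'YY', 'YY', 'YY', 'YY', 'YY', 'YY', 'YY', 'YY', 'YY']
pot [0.5, 0.4, 0.17]
15 ['..', '..', '..', '..', 'YY', 'YY', 'YY', '..', 'YY', 'YY', 'YY', 'YY']
30 ['..', '..', '..', 'YY', 'YY', 'YY', 'YY', 'YY', 'YY', 'YY', 'YY', 'YY']
45 ['YY', 'YY', 'YY', 'YY', 'YY', 'YY', 'YY', 'YY', 'YY', 'YY', 'YY', 'YY']
60 ['YY', 'YY', 'YY', 'YY', 'YY', 'YY', 'YY', 'YY', 'YY', 'YY', 'YY', 'YY']
peg [0.5017356932767665, -0.380572508061532, 0.08]
15 ['..', 'YY', 'YY', 'YY', 'YY', 'YY', 'YY', 'YY', 'YY', 'YY', '..', '..']
30 ['YY', 'YY', 'YY', 'YY', 'YY', 'YY', 'YY', 'YY', 'YY', 'YY', '..', '..']
45 ['YY', 'YY', 'YY', 'YY', 'YY', 'YY', 'YY', 'YY', 'YY', 'YY', 'YY', 'YY']
60 ['YY', 'YY', 'YY', 'YY', 'YY', 'YY', 'YY', 'YY', 'YY', 'YY', 'YY', 'YY']
0.0
```

Everything needed is measured, and the drainer corners, peg tip and holder rim agree within 2 mm. Cup first: I'll grip it near the foot with the tool pitched 35° below its axis, so it ends inverted with the tool only 35° off vertical.

```bash
cat >> h.py <<'E'
D=np.radians
Z=np.array([0,0,1.])
YAW=D(10.26); DX=np.array([np.cos(YAW),np.sin(YAW),0]); DY=np.array([-np.sin(YAW),np.cos(YAW),0])
PEG=np.array([.501,-.3803,.018]); HOL=np.array([.4816,-.2694,.018]); CA=HOL-.0195*DY; CB=HOL+.0195*DY
POT=np.array([.5753,.4139,0])
def tool(h,el):
    "h horizontal unit heading, el below horizontal"
    h=np.array(h,float); return np.cos(el)*h-np.sin(el)*Z
def save(n,k):
    im=r.grab_frame(n)[:,:,::-1]; cv2.imwrite(f"pics/{k}.png",im); return im
E
python3 - <<'E'
from h import *
Rm=R.from_rotvec(r.current_tcp_rot()).as_matrix();p=r.camera_params("wrist")["extrinsics"]
print("cam in tool",Rm.T@(p[:3,3]-r.current_tool_pos()))
d=np.array([np.cos(D(-6)),np.sin(D(-6)),0]);mid=np.array([.6385,-.0903,.032]);G=mid-.016*d
t=tool(d,D(35))
t2=tool(-DY,D(55))
for s in (1,-1):
    j=s*np.cross(t,Z);j2=s*np.cross(t2,Z)
    print(s,"camside z",axes(t,j))
    q0=r.ik(G-.13*t+[0,0,.17],axes(t,j));q1=r.ik(G+.019*t,axes(t,j));q2=r.ik(PEG+.06*Z+.019*t2,axes(t2,j2))
    print([None if q is None else np.round(q,2) for q in (q0,q1,q2)])
    print("tool z up?",np.cross(t,j)[2])
E
```

```text
cam in tool [-0.15742284  0.00069468 -0.0652778 ]
1 camside z [-2.96247211  0.15525658  0.93406387]
[None, array([ 0.91,  1.09, -0.87,  2.36,  2.89,  1.04,  2.46]), array([-0.36,  0.79,  0.87,  2.09, -0.14,  0.19, -2.57])]
tool z up? -0.6710100716628343
-1 camside z [ 0.03198446  0.61029986 -0.10144175]
[None, array([ 1.26,  1.71, -1.32,  2.35,  2.79,  1.24,  0.14]), array([ 0.56,  0.59, -0.29,  2.06,  1.38,  0.69, -0.68])]
tool z up? 0.6710100716628343
```

```bash
python3 - <<'E'
from h import *
d=np.array([np.cos(D(-6)),np.sin(D(-6)),0]);mid=np.array([.6385,-.0903,.032]);G=mid-.016*d
f=lambda q:None if q is None else np.round(q,2).tolist()
for el in (35,42,50):
  t=tool(d,D(el))
  for s in (1,-1):
    j=s*np.cross(t,Z)
    print(el,s,"hi",f(r.ik(G-.05*t+[0,0,.15],axes(t,j))),"pre",f(r.ik(G-.08*t,axes(t,j))),"g",f(r.ik(G+.019*t,axes(t,j))))
    for az in (-60,-80,-110,100,60,10):
      h=np.array([np.cos(D(az)),np.sin(D(az)),0]);t2=tool(h,D(90-el));j2=s*np.cross(t2,Z)
      print("    peg",az,f(r.ik(PEG+.06*Z+.019*t2,axes(t2,j2))), "hi",f(r.ik(PEG+.16*Z+.019*t2,axes(t2,j2))))
E
```

```text
35 1 hi None pre None g [0.91, 1.09, -0.87, 2.36, 2.89, 1.04, 2.46]
    peg -60 [0.23, 0.53, 0.23, 2.19, 1.83, 0.25, 2.29] hi [-0.48, 0.59, 1.13, 2.17, -0.92, 0.24, -1.33]
    peg -80 [-0.5, 0.97, 1.12, 2.09, -1.03, 0.33, -1.78] hi [-0.53, 0.69, 1.14, 2.06, -0.29, 0.39, -2.34]
    peg -110 [-0.54, 1.3, 1.34, 1.85, -0.86, 0.85, -2.5] hi [-0.56, 1.12, 1.41, 1.82, -0.64, 0.92, -2.56]
    peg 100 [1.2, 1.09, -0.77, 1.25, 0.25, 1.46, 0.69] hi [1.21, 0.98, -0.82, 1.22, 0.2, 1.58, 0.66]
    peg 60 [1.38, 0.93, -0.74, 1.58, -0.01, 0.99, 0.31] hi [1.41, 0.8, -0.78, 1.55, -0.07, 1.12, 0.27]
    peg 10 [1.49, 0.74, -0.77, 2.01, -0.22, 0.26, -0.25] hi [1.52, 0.54, -0.79, 1.98, -0.34, 0.46, -0.25]
35 -1 hi None pre None g [1.26, 1.71, -1.32, 2.35, 2.79, 1.24, 0.14]
    peg -60 [0.63, 0.53, -0.25, 2.17, 1.76, 0.46, -0.68] hi [0.94, 0.38, -0.6, 2.13, 1.34, 0.57, -0.2]
    peg -80 [0.56, 0.59, -0.29, 2.06, 1.38, 0.69, -0.68] hi [0.81, 0.45, -0.59, 2.02, 1.21, 0.85, -0.42]
    peg -110 [0.52, 0.71, -0.31, 1.81, 1.02, 1.02, -0.8] hi [0.73, 0.61, -0.6, 1.77, 1.03, 1.23, -0.71]
    peg 100 [0.9, 0.95, -
[... 2457 characters left out ...]
89, -1.3, 2.4, 2.14, 0.81, -0.16] g [1.13, 1.32, -1.31, 2.25, 2.29, 1.05, 0.06]
    peg -60 [0.48, 0.62, -0.18, 2.29, 2.22, 0.79, -1.25] hi [0.76, 0.41, -0.49, 2.28, 1.94, 0.75, -0.86]
    peg -80 [0.47, 0.69, -0.32, 2.13, 1.71, 0.97, -1.08] hi [0.66, 0.52, -0.55, 2.12, 1.56, 1.04, -0.83]
    peg -110 [0.34, 0.8, -0.21, 1.8, 1.15, 1.18, -1.0] hi [0.57, 0.7, -0.53, 1.79, 1.2, 1.4, -0.91]
    peg 100 [0.92, 1.13, -0.18, 1.05, -0.3, 1.71, -2.12] hi [0.91, 1.01, -0.16, 1.05, -0.34, 1.82, -2.15]
    peg 60 [1.09, 0.92, -0.15, 1.5, -0.68, 1.26, -2.29] hi [1.07, 0.78, -0.12, 1.5, -0.7, 1.37, -2.37]
    peg 10 [1.52, 0.8, -0.64, 2.07, -1.34, 0.4, -2.16] hi [1.97, 1.05, -1.36, 2.06, 0.65, 0.35, 2.22]
```

```bash
python3 - <<'E'
from h import *
d=np.array([np.cos(D(-6)),np.sin(D(-6)),0]);mid=np.array([.6385,-.0903,.032]);G=mid-.016*d
f=lambda q:None if q is None else np.round(q,2).tolist()
for el in (60,68,76):
  t=tool(d,D(el))
  for s in (1,-1):
    j=s*np.cross(t,Z)
    print(el,s,"hi",f(r.ik(G-.05*t+[0,0,.15],axes(t,j))),"pre",f(r.ik(G-.08*t,axes(t,j))),"g",f(r.ik(G+.019*t,axes(t,j))))
    for az in (120,100,80,60):
      h=np.array([np.cos(D(az)),np.sin(D(az)),0]);t2=tool(h,D(90-el));j2=s*np.cross(t2,Z)
      print("    peg",az,f(r.ik(PEG+.06*Z+.019*t2,axes(t2,j2))), "hi",f(r.ik(PEG+.18*Z+.019*t2,axes(t2,j2))))
E
```

```text
60 1 hi [0.92, 0.22, -0.91, 2.13, 0.52, 0.39, -2.03] pre [-0.92, 0.9, 1.36, 2.3, 4.51, 0.84, -0.11] g [-0.3, 0.65, 0.47, 2.18, 4.08, 0.29, 0.5]
    peg 120 None hi None
    peg 100 [1.16, 1.36, -0.78, 0.89, 0.08, 1.87, 0.74] hi [1.18, 1.22, -0.83, 0.91, 0.01, 1.96, 0.65]
    peg 80 [1.33, 1.27, -0.76, 1.15, -0.09, 1.56, 0.62] hi [1.35, 1.12, -0.81, 1.16, -0.16, 1.65, 0.54]
    peg 60 [1.48, 1.17, -0.74, 1.42, -0.27, 1.23, 0.57] hi [1.5, 1.0, -0.79, 1.44, -0.33, 1.32, 0.48]
60 -1 hi [0.94, 0.23, -0.93, 2.13, 0.53, 0.39, 1.09] pre [0.66, 0.42, -0.65, 2.26, 1.54, 0.24, 0.12] g [0.96, 0.96, -1.09, 2.15, 1.91, 0.71, 0.07]
    peg 120 None hi None
    peg 100 [0.77, 1.25, 0.2, 0.92, -0.64, 1.96, -1.97] hi [0.92, 1.1, -0.17, 0.93, -0.42, 2.0, -2.18]
    peg 80 [1.02, 1.13, -0.14, 1.16, -0.58, 1.66, -2.2] hi [1.0, 0.97, -0.1, 1.18, -0.63, 1.77, -2.27]
    peg 60 [1.12, 1.02, -0.13, 1.43, -0.78, 1.4, -2.22] hi [1.09, 0.84, -0.09, 1.45, -0.81, 1.52, -2.32]
68 1 hi [0.97, 0.34, -1.02, 1.99, 0.54, 0.64, -2.03] pre [0.37, 0.38, -0.32, 2.13, 0.43, 0.29, -1.97] g [-0.27, 0.63, 0.45, 2.08, -1.26, 0.
[... 856 characters left out ...]
, 0.63, -0.29, 1.95, 0.48, 0.37, -1.99]
    peg 120 None hi None
    peg 100 None hi None
    peg 80 [1.32, 1.44, -0.78, 0.98, -0.2, 1.77, 0.63] hi [1.35, 1.28, -0.82, 1.05, -0.28, 1.81, 0.54]
    peg 60 [1.51, 1.35, -0.77, 1.3, -0.36, 1.4, 0.64] hi [1.54, 1.17, -0.82, 1.37, -0.44, 1.44, 0.56]
76 -1 hi [1.09, 0.67, -1.38, 1.85, 0.86, 1.04, 0.89] pre [0.87, 0.63, -0.99, 1.96, 0.88, 0.72, 0.85] g [0.8, 0.85, -0.93, 1.94, 1.18, 0.69, 0.64]
    peg 120 None hi None
    peg 100 None hi None
    peg 80 [1.01, 1.31, -0.07, 1.0, -0.75, 1.91, -2.18] hi [0.97, 1.13, 0.01, 1.08, -0.84, 2.01, -2.23]
    peg 60 [1.12, 1.18, -0.07, 1.32, -0.93, 1.64, -2.14] hi [1.09, 0.99, -0.04, 1.39, -0.98, 1.73, -2.22]
```

```bash
python3 - <<'E'
from h import *
d=np.array([np.cos(D(-6)),np.sin(D(-6)),0]);mid=np.array([.6385,-.0903,.032]);G=mid-.012*d
t=tool(d,D(70));j=np.cross(t,Z);o=axes(t,j)
r.goto(G-.05*t+[0,0,.15],o);print(r.current_clock(),r.current_joint_positions().round(2),r.current_tool_pos())
p=r.camera_params("wrist")
save("wrist","w1")
print(proj("wrist",[mid-.044*d,mid+.044*d,mid+.032*Z],p).round())
E
```

```text
2.6167 [ 0.94  0.36 -1.    1.95  0.53  0.7  -2.02] [ 0.60954596 -0.08844749  0.22890868]
[[274. 260.]
 [274. 187.]
 [274. 222.]]
```

View pics/w1.png

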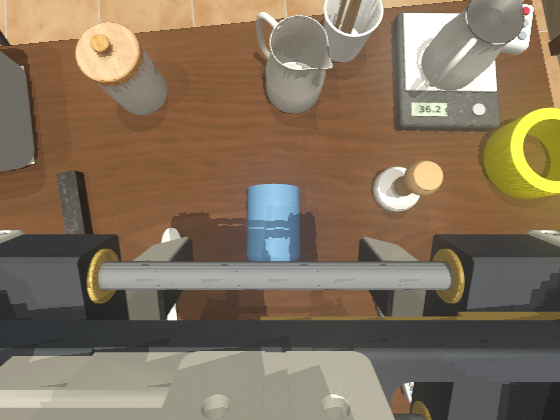

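The wrist view shows the cup at columns 247–300, row 183 and below. That matches the predicted axis at column 274 and mouth row of about 187, so I'll grip it.

```bash
python3 - <<'E'
from h import *
d=np.array([np.cos(D(-6)),np.sin(D(-6)),0]);mid=np.array([.6385,-.0903,.032]);G=mid-.012*d
t=tool(d,D(70))
print(r.servo_line(G+.019*t,max_speed=.15,threshold=8),r.current_tool_pos()-(G+.019*t))
r.clamp(40);print(r.current_clock(),r.current_width()*92,r.current_joint_positions().round(2))
r.servo_line(G+.019*t+[0,0,.2],max_speed=.25)
print(r.current_clock(),r.current_width()*92,r.current_joint_positions().round(2))
save("scene","s1")
f=lambda q:None if q is None else np.round(q,2).tolist()
for az in (90,75,60,45):
  h=np.array([np.cos(D(az)),np.sin(D(az)),0]);t2=tool(h,D(20));j2=np.cross(t2,Z)
  print(az,f(r.ik(PEG+.156*Z+.019*t2,axes(t2,j2))),f(r.ik(PEG+.056*Z+.019*t2,axes(t2,j2))))
E
```

```text
False [4.28418013e-04 3.96390042e-05 5.78682932e-04]
4.825 64.25932435718852 [ 0.5   0.65 -0.5   2.02  1.05  0.32 -2.51]
5.775 63.99511985013786 [ 0.86  0.42 -0.94  1.91  0.58  0.69 -2.05]
90 [1.37, 1.5, -1.31, 0.93, 0.24, 1.93, 0.33] [1.36, 1.72, -1.51, 0.88, 0.52, 1.96, 0.32]
75 [1.54, 1.48, -1.31, 1.16, 0.18, 1.65, 0.24] [1.54, 1.67, -1.4, 1.11, 0.39, 1.65, 0.24]
60 [1.71, 1.45, -1.31, 1.38, 0.14, 1.35, 0.16] [1.71, 1.63, -1.34, 1.34, 0.32, 1.34, 0.18]
45 [1.9, 1.57, -1.48, 1.6, 0.35, 1.08, -0.08] [1.87, 1.62, -1.32, 1.56, 0.31, 1.03, 0.09]
```

View pics/s1.png

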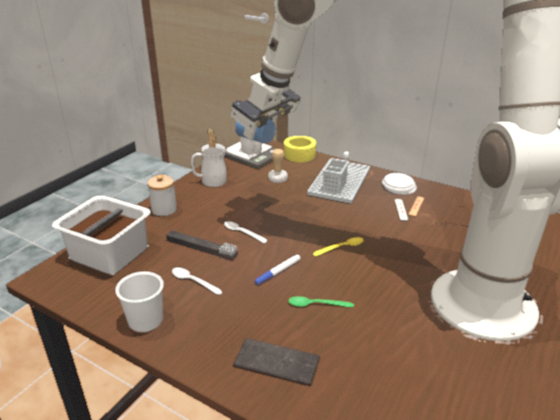

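The cup is gripped (64 mm) and lifted clear of everything. Reorienting it over the peg.

```bash
python3 - <<'E'
from h import *
az=65;h=np.array([np.cos(D(az)),np.sin(D(az)),0]);t2=tool(h,D(20));j2=np.cross(t2,Z);o=axes(t2,j2)
r.goto(PEG+(.056+.14)*Z+.019*t2,o)
print(r.current_clock(),r.current_tool_pos(),r.current_width()*92,r.current_contact_force().round(1))
save("scene","s2");save("top","t2")
E
```

```text
7.75 [ 0.50920613 -0.36275971  0.20761898] 64.32098791804746 [ 1.1  0.1 -2.4]
```

View pics/s2.png

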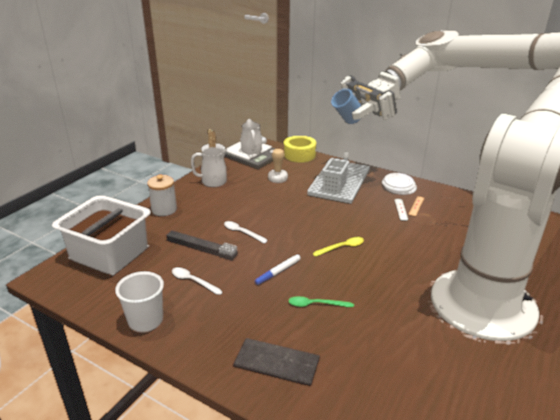

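View pics/t2.png

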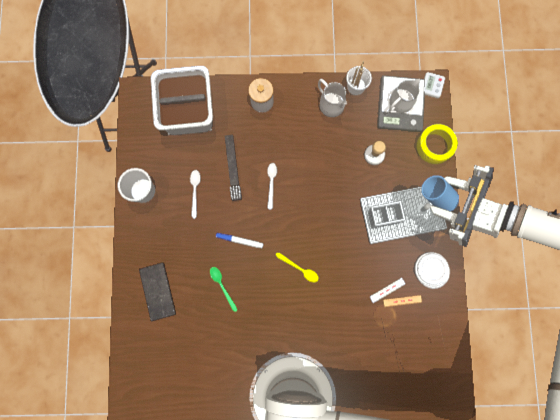

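```bash
python3 - <<'E'
import cv2,numpy as np
from h import *
a=cv2.resize(cv2.imread("pics/s2.png")[60:200,300:420],None,fx=5,fy=4.2,interpolation=cv2.INTER_CUBIC)
b=cv2.resize(cv2.imread("pics/t2.png")[150:250,380:480],None,fx=4,fy=4,interpolation=cv2.INTER_CUBIC)
cv2.imwrite("pics/c6.png",a[:590]);cv2.imwrite("pics/c7.png",b)
f=PEG+.14*Z
print("pred scene rim ctr, foot ctr",proj("scene",[f,f+.088*Z]),"top",proj("top",[f,f+.088*Z]))
E
```

```text
pred scene rim ctr, foot ctr [[348.66669163 127.00440714]
 [351.0701655   98.07138954]] top [[436.32191882 200.32783194]
 [446.72332006 193.69678377]]
```

View pics/c6.png

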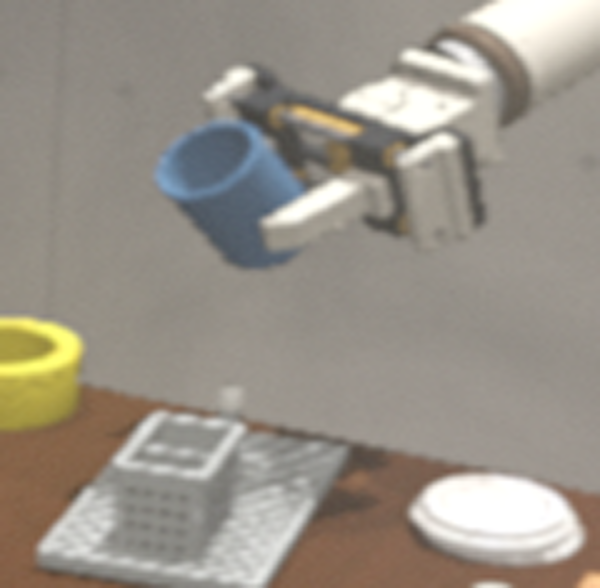

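View pics/c7.png

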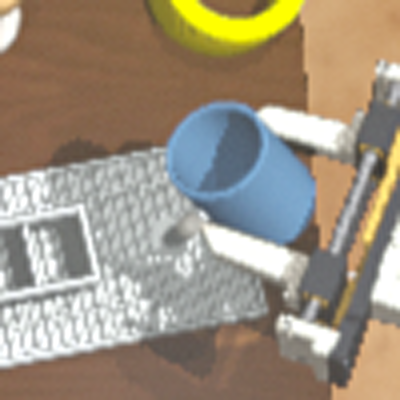

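The camera shows the mouth up: I had the jaw sign flipped, so the cup is half a turn off about the tool axis. I'll correct that before lowering.

```bash
python3 - <<'E'
from h import *
f=lambda q:None if q is None else np.round(q,2).tolist()
print(f(r.current_joint_positions()))
for az in (100,90,80,65,50,35,0,-80,-100,-120,-150):
  h=np.array([np.cos(D(az)),np.sin(D(az)),0]);t2=tool(h,D(20));j2=-np.cross(t2,Z)
  print(az,[f(r.ik(PEG+z*Z+.019*t2,axes(t2,j2))) for z in (.196,.056)])
E
```

```text
[1.66, 1.39, -1.31, 1.31, 0.09, 1.46, 0.17]
100 [None, None]
90 [[1.14, 1.17, -0.5, 0.96, -0.4, 1.97, -2.42], [1.1, 1.35, -0.43, 0.9, -0.35, 1.89, -2.3]]
80 [[1.22, 1.11, -0.5, 1.1, -0.47, 1.81, -2.45], [1.18, 1.29, -0.44, 1.05, -0.43, 1.73, -2.33]]
65 [[1.66, 1.39, -1.31, 1.31, 0.09, 1.46, 0.17], [0.78, 1.21, 0.46, 1.3, -1.2, 1.88, -1.98]]
50 [[0.65, 0.97, 0.68, 1.58, -1.4, 1.93, -2.08], [0.79, 1.13, 0.46, 1.53, -1.35, 1.75, -1.96]]
35 [[0.96, 0.76, 0.24, 1.79, -1.33, 1.51, -2.14], [0.95, 1.01, 0.24, 1.74, -1.41, 1.48, -1.95]]
0 [[0.18, 1.01, 1.13, 2.28, 4.08, 1.83, -2.24], [2.15, 1.72, -1.29, 2.17, 2.11, 0.21, 1.3]]
-80 [[0.7, 0.72, -0.74, 2.17, 1.84, 1.56, -1.07], [0.58, 1.01, -0.57, 2.11, 1.98, 1.62, -1.29]]
-100 [[0.63, 0.84, -0.75, 1.9, 1.59, 1.77, -1.06], [0.44, 1.02, -0.47, 1.86, 1.59, 1.62, -1.26]]
-120 [[0.54, 0.93, -0.64, 1.61, 1.35, 1.9, -1.06], [0.43, 1.11, -0.47, 1.57, 1.34, 1.76, -1.2]]
-150 [[0.35, 1.03, -0.21, 1.18, 0.88, 2.0, -1.01], [0.43, 1.25, -0.38, 1.12, 1.0, 1.98, -1.16]]
```

```bash
python3 - <<'E'
from h import *
az=65;h=np.array([np.cos(D(az)),np.sin(D(az)),0]);t2=tool(h,D(20));j2=np.cross(t2,Z)
M=R.from_rotvec(r.current_tcp_rot()).as_matrix();print(M.round(3),j2)
f=lambda q:None if q is None else np.round(q,2).tolist()
for s in (1,-1):print(f(r.ik(PEG+.196*Z+.019*t2,axes(t2,s*j2))))
E
```

```text
[[ 0.395  0.907 -0.144]
 [ 0.852 -0.42  -0.311]
 [-0.343  0.    -0.939]] [ 0.85165074 -0.39713126  0.        ]
[1.66, 1.39, -1.31, 1.31, 0.09, 1.46, 0.17]
[1.66, 1.39, -1.31, 1.31, 0.09, 1.46, 0.17]
```

```bash
python3 - <<'E'
from h import *
az=80;h=np.array([np.cos(D(az)),np.sin(D(az)),0]);t2=tool(h,D(20));j2=-np.cross(t2,Z);o=axes(t2,j2)
r.goto(PEG+(.056+.14)*Z+.019*t2,o)
M=R.from_rotvec(r.current_tcp_rot()).as_matrix();print(M[:,1]@j2, r.current_joint_positions().round(2))
print(r.current_clock(),r.current_width()*92)
a=save("scene","s3");b=save("top","t3")
cv2.imwrite("pics/c8.png",np.hstack([cv2.resize(a[60:200,300:420],(400,466)),cv2.resize(b[150:250,380:480],(400,466))]))
E
```

```text
0.9396925631688486 [ 1.22  1.11 -0.5   1.1  -0.47  1.81 -2.45]
10.0917 64.58987278308462
```

View pics/c8.png

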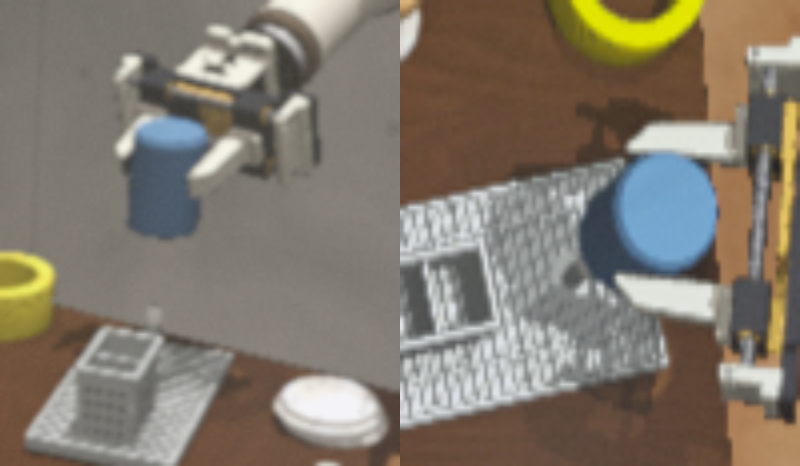

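The cup is now inverted, its foot at about (446,195.5) in the top view against a predicted (446.7,193.7). Lowering it with a force stop.

```bash
python3 - <<'E'
from h import *
az=80;h=np.array([np.cos(D(az)),np.sin(D(az)),0]);t2=tool(h,D(20))
P=PEG+.056*Z+.019*t2
r.servo_line(P+.015*Z,max_speed=.12)
hit=r.servo_line(P-.008*Z,max_speed=.03,threshold=4)
print(hit,r.current_tool_pos()-P,r.current_contact_force().round(1),r.current_clock())
r.ungrasp();print(r.current_clock(),r.current_contact_force().round(1))
r.servo_line(r.current_tool_pos()-.11*t2,max_speed=.2)
print(r.current_clock(),r.current_joint_positions().round(2))
a=save("scene","s4");b=save("top","t4")
cv2.imwrite("pics/c9.png",np.hstack([cv2.resize(a[110:220,290:400],(400,400)),cv2.resize(b[150:250,355:455],(400,400))]))
E
```

```text
True [ 5.58259222e-06 -2.75443542e-05  1.46787216e-05] [ 0.1 -2.1  4.8] 11.9333
12.6 [-0.4 -0.7  0.1]
13.3 [ 1.2   1.39 -0.46  0.7  -0.39  1.98 -2.42]
```

View pics/c9.png

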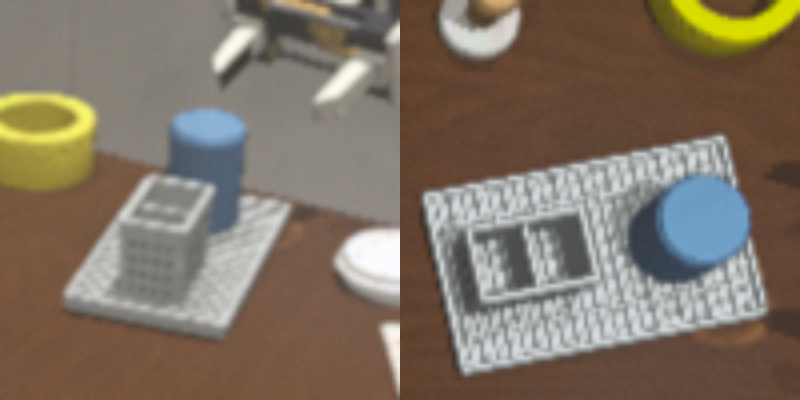

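The cup stands upside down over the peg, touched down exactly at the expected height. Now the right-hand spoon (top view (271,186), 132 mm class, so spoon_b).

```bash
cat >> h.py <<'E'
def pick_spoon(mid,deg,off=-.048,p=82,z=.003,force=30,hi=.12):
    d=np.array([np.cos(D(deg)),np.sin(D(deg)),0]);t=tool(d,D(p));o=axes(t,-np.cross(t,Z))
    P=np.array([mid[0],mid[1],0])+off*d+z*Z
    r.goto(P+hi*Z,o)
    hit=r.servo_line(P,max_speed=.15,threshold=6)
    print("touch",hit,r.current_tool_pos()-P,r.current_clock())
    r.clamp(force);print("width mm",r.current_width()*92,r.current_clock())
    r.servo_line(P+.1*Z,max_speed=.2)
    r.servo_line(P+.25*Z,max_speed=.3)
    M=R.from_rotvec(r.current_tcp_rot()).as_matrix();s=np.sign(M[:,1]@np.cross(t,Z))
    print("s",s,"q",r.current_joint_positions().round(2),r.current_clock(),"w",r.current_width()*92)
    return s
E
python3 - <<'E'
from h import *
f=lambda q:None if q is None else np.round(q,2).tolist()
az=80;h=np.array([np.cos(D(az)),np.sin(D(az)),0])
r.servo_line(r.current_tool_pos()+.15*Z,max_speed=.3)
s=pick_spoon((.5809,.046),-4.2)
save("scene","s5")
p,lam,L=D(82),D(11),.114
for a in (-50,-65,-80,-95,-110,60,80,100):
    h=np.array([np.cos(D(a)),np.sin(D(a)),0]);e=-np.cos(lam)*Z-np.sin(lam)*h
    t2=tool(h,D(90)-p+lam);j2=-s*np.cross(t2,Z)
    tip=CA+.007*Z-.007*h
    P=tip-L*e
    print(a,f(r.ik(P+.1*Z,axes(t2,j2))),f(r.ik(P,axes(t2,j2))))
E
```

```text
Traceback (most recent call last):
cell.Unreachable: the arm cannot follow that straight line within its joint ranges
```

```bash
python3 -c "
import cv2
a=cv2.imread('pics/s5.png')
cv2.imwrite('pics/c10.png',cv2.resize(a[40:300,140:400],(780,600)[0:1]*2 if 0 else (600,600),interpolation=cv2.INTER_CUBIC))"
```

```text
[ WARN:0@0.021] global loadsave.cpp:275 findDecoder imread_('pics/s5.png'): can't open/read file: check file path/integrity
Traceback (most recent call last):
TypeError: 'NoneType' object is not subscriptable
```

```bash
python3 - <<'E'
from h import *
f=lambda q:None if q is None else np.round(q,2).tolist()
print(r.current_tool_pos())
q=r.current_joint_positions();q[1]-=.5;q[5]-=.4
r.movej(q);print(r.current_tool_pos(),r.current_clock())
s=pick_spoon((.5809,.046),-4.2)
a=save("scene","s5");cv2.imwrite('pics/c10.png',cv2.resize(a[40:300,140:400],(600,600),interpolation=cv2.INTER_CUBIC))
p,lam,L=D(82),D(11),.114
for a in (-50,-65,-80,-95,-110,60,80,100):
    h=np.array([np.cos(D(a)),np.sin(D(a)),0]);e=-np.cos(lam)*Z-np.sin(lam)*h
    t2=tool(h,D(90)-p+lam);j2=-s*np.cross(t2,Z)
    tip=CA+.007*Z-.007*h
    P=tip-L*e
    print(a,f(r.ik(P+.1*Z,axes(t2,j2))),f(r.ik(P,axes(t2,j2))))
E
```

```text
[ 0.48594891 -0.46247015  0.10328437]
[ 0.60379407 -0.60081226  0.40148654] 14.725
touch True [-0.0015469  -0.00053514 -0.00176827] 18.0917
width mm 13.047669392191413 19.3083
s -1.0 q [ 0.96  0.58 -1.48  1.91  0.72  1.16  0.73] 20.625 w 0.41834323557475545
-50 None None
-65 [0.85, 0.77, -1.11, 2.4, 1.97, 1.76, 2.1] [0.65, 0.95, -0.82, 2.37, 2.08, 1.8, 1.89]
-80 [0.66, 0.76, -0.97, 2.21, 1.71, 1.81, 2.03] [0.59, 1.0, -0.86, 2.19, 1.83, 1.88, 1.87]
-95 [0.52, 0.78, -0.82, 2.01, 1.49, 1.85, 2.01] [0.51, 1.0, -0.79, 1.99, 1.59, 1.89, 1.85]
-110 [0.43, 0.82, -0.69, 1.81, 1.3, 1.9, 2.0] [0.44, 1.02, -0.71, 1.79, 1.39, 1.91, 1.85]
60 [1.71, 1.11, -1.1, 1.64, -0.26, 1.23, 0.37] [1.71, 1.3, -1.09, 1.62, -0.1, 1.16, 0.39]
80 [1.5, 1.18, -1.06, 1.37, -0.15, 1.58, 0.4] [1.49, 1.33, -1.04, 1.36, -0.04, 1.52, 0.46]
100 [1.28, 1.24, -1.01, 1.13, -0.06, 1.91, 0.49] [1.25, 1.35, -0.96, 1.11, 0.02, 1.85, 0.58]
```

View pics/c10.png

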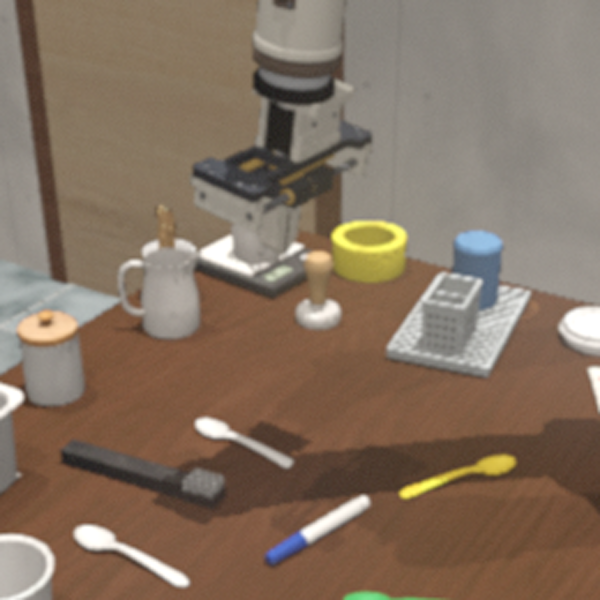

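The spoon slipped out during the lift: the width read 13 mm and then 0.4 mm. Looking again before retrying.

```bash
python3 - <<'E'
from h import *
r.ungrasp()
d=np.array([np.cos(D(-4)),np.sin(D(-4)),0]);t=tool(d,D(90));o=axes(t,np.cross(d,Z)*-1)
p=r.camera_params("wrist");a=save("wrist","w2");b=save("top","t5")
print(r.current_tool_pos(),proj("wrist",[[.5809,.046,.004],[.53,.05,.003]],p))
im=b;hsv=cv2.cvtColor(np.ascontiguousarray(im),cv2.COLOR_BGR2HSV);w=((hsv[...,1]<70)&(hsv[...,2]>150))
cv2.imwrite("pics/c11.png",cv2.resize(b[130:240,215:335],None,fx=6,fy=5))
E
```

```text
[0.53302664 0.04949783 0.25298699] [[275.80848362 193.61886832]
 [276.0187525  156.46745293]]
```

View pics/w2.png

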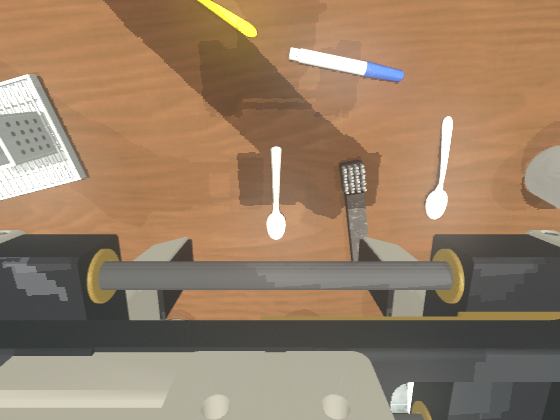

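View pics/c11.png

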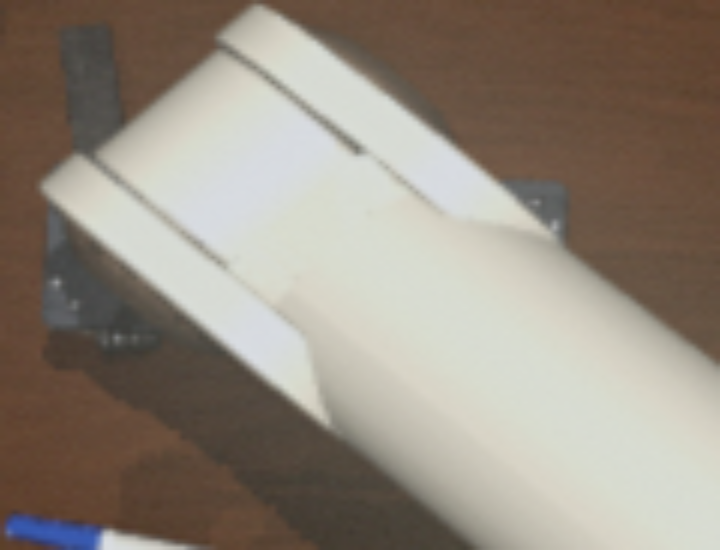

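```bash
cat >> h.py <<'E'
def pick2(handle,tip,frac,z=.0012,force=60,hi=.1,s0=-1):
    "handle end, bowl tip xy; grasp frac metres from handle end"
    h0=np.array([*handle,0]);d=np.array([*tip,0])-h0;d/=np.linalg.norm(d);t=-Z;o=axes(t,s0*np.cross(d,Z))
    P=h0+frac*d+z*Z
    r.goto(P+hi*Z,o)
    hit=r.servo_line(P,max_speed=.1,threshold=6)
    print("touch",hit,r.current_tool_pos()-P,r.current_contact_force().round(1),r.current_clock())
    r.clamp(force);print("width mm",r.current_width()*92,r.current_clock())
    r.servo_line(P+.03*Z,max_speed=.08);print("w",r.current_width()*92,r.current_clock())
    M=R.from_rotvec(r.current_tcp_rot()).as_matrix();s=np.sign(M[:,1]@np.cross(d,Z))
    print("s",s,"q",r.current_joint_positions().round(2),r.current_clock())
    return s
E
python3 - <<'E'
from h import *
p=r.camera_params("wrist")
print(a:=ray("wrist",[(276,147.5)],.003,p)[0],b:=ray("wrist",[(276.5,239)],.004,p)[0],np.linalg.norm(a-b))
print(c:=ray("wrist",[(448,117)],.003,p)[0],e:=ray("wrist",[(435,218)],.005,p)[0],np.linalg.norm(c-e))
s=pick2(a[:2],b[:2],.024)
save("wrist","w3")
E
```

```text
[0.51831996 0.05082814 0.003     ] [0.6504934  0.04192318 0.004     ] 0.1324768591681604
[0.49628057 0.26822208 0.003     ] [0.63329587 0.26762238 0.005     ] 0.13703119995584973
touch True [-9.86124612e-04  9.09683490e-05 -8.44463961e-04] [-0.3 -1.   6.2] 23.8917
width mm 13.000646547936803 25.1167
w 12.94977465576215 25.6667
s -1.0 q [ 0.65  0.88 -1.07  1.93  0.96  0.97  0.6 ] 25.6667
```

View pics/w3.png

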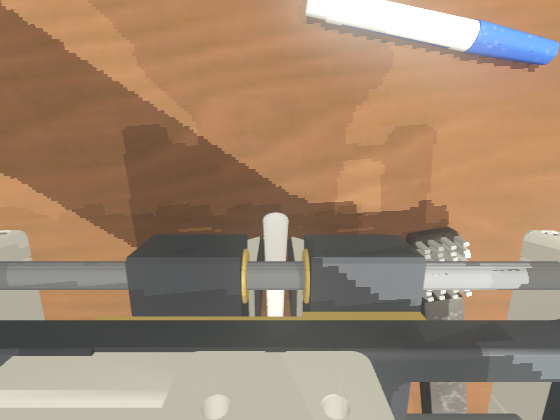

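Held this time: width steady at 12.95 mm, handle end between the pads at (276,215). Computing the placing pose, then moving.

```bash
cat >> h.py <<'E'
def place_pose(cell,az,s,L,lam,p=D(90),dz=.006,hi=.09):
    h=np.array([np.cos(D(az)),np.sin(D(az)),0]);e=-np.cos(lam)*Z-np.sin(lam)*h
    t2=tool(h,D(90)-p+lam);j2=-s*np.cross(t2,Z)
    P=cell+dz*Z-.04*np.tan(lam)*h*1.0-L*e
    return P,axes(t2,j2),j2/np.linalg.norm(j2),t2
E
python3 - <<'E'
from h import *
f=lambda q:None if q is None else np.round(q,2).tolist()
r.servo_line(r.current_tool_pos()+.17*Z,max_speed=.25);print(r.current_clock(),r.current_width()*92)
for lam in (10,13,16):
  for a in (-70,-80,-90,-100,-110):
    P,o,j,t=place_pose(CA,a,-1,.108,D(lam))
    print(lam,a,f(r.ik(P+.09*Z,o)),f(r.ik(P,o)))
a=save("scene","s6");cv2.imwrite('pics/c12.png',cv2.resize(a[0:260,140:400],(600,600),interpolation=cv2.INTER_CUBIC))
E
```

```text
26.55 12.673191061138
10 -70 [0.46, 0.79, -0.7, 2.34, 1.88, 1.82, 1.84] [0.47, 1.06, -0.67, 2.29, 2.0, 1.96, 1.73]
10 -80 [0.3, 0.76, -0.56, 2.21, 1.67, 1.75, 1.84] [0.38, 1.04, -0.63, 2.16, 1.8, 1.91, 1.72]
10 -90 [0.18, 0.77, -0.43, 2.08, 1.48, 1.72, 1.88] [0.27, 1.0, -0.52, 2.03, 1.59, 1.83, 1.74]
10 -100 [0.1, 0.79, -0.31, 1.94, 1.32, 1.73, 1.93] [0.15, 0.98, -0.37, 1.89, 1.39, 1.75, 1.8]
10 -110 [0.1, 0.84, -0.28, 1.79, 1.2, 1.79, 1.97] [0.09, 1.0, -0.26, 1.75, 1.21, 1.74, 1.86]
13 -70 [0.58, 0.8, -0.83, 2.34, 1.91, 1.82, 1.91] [0.52, 1.04, -0.72, 2.3, 2.01, 1.92, 1.78]
13 -80 [0.4, 0.76, -0.66, 2.21, 1.69, 1.75, 1.89] [0.48, 1.04, -0.73, 2.17, 1.83, 1.93, 1.78]
13 -90 [0.27, 0.75, -0.52, 2.08, 1.5, 1.72, 1.91] [0.37, 1.0, -0.63, 2.04, 1.63, 1.86, 1.78]
13 -100 [0.18, 0.77, -0.39, 1.94, 1.34, 1.72, 1.95] [0.26, 0.98, -0.49, 1.9, 1.43, 1.79, 1.81]
13 -110 [0.13, 0.81, -0.3, 1.8, 1.2, 1.76, 1.99] [0.16, 0.98, -0.33, 1.77, 1.24, 1.75, 1.87]
16 -70 [0.69, 0.82, -0.95, 2.34, 1.93, 1.83, 1.99] [0.57, 1.01, -0.77, 2.3, 2.02, 1.87, 1.83]
16 -80 [0.51, 0.76, -0.78, 2.21, 1.71, 1.76, 1.94] [0.55, 1.04, -0.81, 2.18, 1.86, 1.92, 1.83]
16 -90 [0.36, 0.74, -0.62, 2.08, 1.52, 1.73, 1.94] [0.47, 1.02, -0.73, 2.05, 1.67, 1.88, 1.81]
16 -100 [0.25, 0.75, -0.47, 1.95, 1.35, 1.72, 1.97] [0.36, 0.99, -0.6, 1.92, 1.47, 1.82, 1.82]
16 -110 [0.18, 0.78, -0.34, 1.81, 1.2, 1.73, 2.01] [0.26, 0.98, -0.46, 1.78, 1.29, 1.78, 1.86]
```

View pics/c12.png

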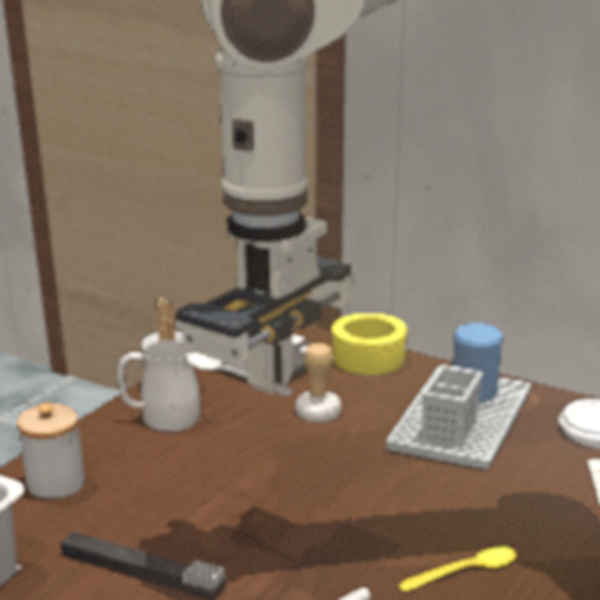

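```bash
python3 - <<'E'
from h import *
P,o,j,t=place_pose(CA,-82,-1,.108,D(12))
r.goto(P+.095*Z,o)
M=R.from_rotvec(r.current_tcp_rot()).as_matrix()
print(M[:,1]@j,M[:,0]@t,r.current_tool_pos()-P,r.current_clock(),r.current_width()*92)
a=save("scene","s7");b=save("top","t7")
cv2.imwrite("pics/c13.png",np.hstack([cv2.resize(a[60:210,280:400],(400,500)),cv2.resize(b[160:260,350:450],(400,500))]))
h=np.array([np.cos(D(-82)),np.sin(D(-82)),0]);e=-np.cos(D(12))*Z-np.sin(D(12))*h
tip=P+.095*Z+.108*e
print("tip pred",tip,proj("scene",[tip,P+.095*Z]),proj("top",[tip,P+.095*Z]))
E
```

```text
0.9999993925401358 0.9999985277943021 [0.0002056  0.00040256 0.09435374] 27.875 12.803546263894631
tip pred [ 0.48388996 -0.28016867  0.119     ] [[338.23413907 152.86614105]
 [343.29258462 114.70070209]] [[394.41416395 210.22514974]
 [412.38633433 201.72596089]]
```

View pics/c13.png

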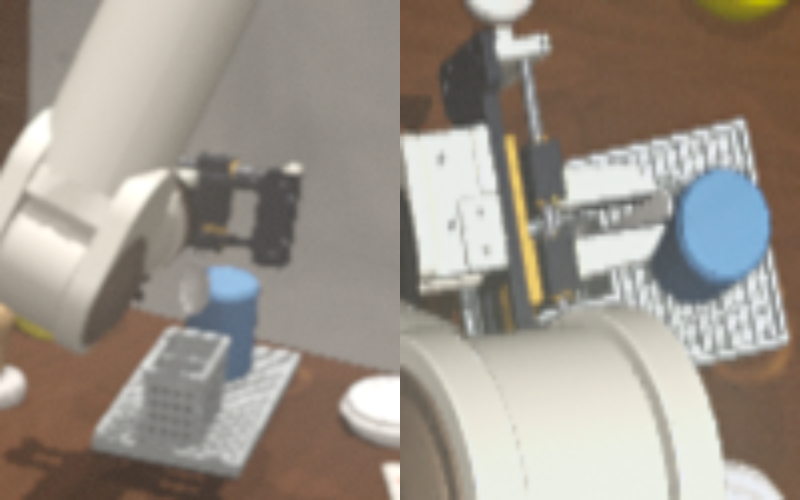

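The bowl hangs at scene (338,153), matching the prediction of (338.2,152.9). Lowering into cell_a.

```bash
python3 - <<'E'
from h import *
P,o,j,t=place_pose(CA,-82,-1,.108,D(12))
hit=r.servo_line(P-.002*Z,max_speed=.12,threshold=5)
print(hit,r.current_tool_pos()-P,r.current_contact_force().round(1),r.current_clock())
a=save("scene","s8")
cv2.imwrite("pics/c14.png",cv2.resize(a[60:210,280:400],(480,600)))
E
```

```text
False [ 1.73795940e-04  2.59812469e-05 -1.50495289e-03] [0.2 0.  0.4] 28.9333
```

View pics/c14.png

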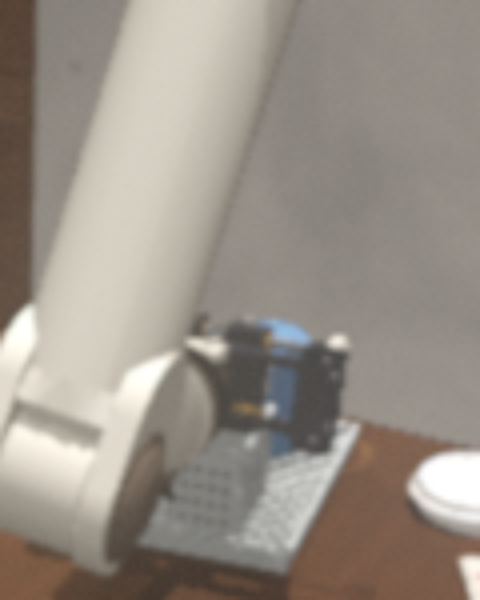

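```bash
python3 - <<'E'
from h import *
P,o,j,t=place_pose(CA,-82,-1,.108,D(12))
r.ungrasp();print(r.current_clock(),r.current_contact_force().round(1))
r.servo_line(r.current_tool_pos()-.1*t,max_speed=.25)
r.servo_line(r.current_tool_pos()+.1*Z-.02*t,max_speed=.3)
print(r.current_clock(),r.current_joint_positions().round(2))
a=save("scene","s9");b=save("top","t9")
cv2.imwrite("pics/c15.png",np.hstack([cv2.resize(a[100:220,280:400],(400,400)),cv2.resize(b[160:260,350:450],(400,400))]))
E
```

```text
30.2917 [ 0.3 -0.7 -0.4]
31.3417 [ 0.18  0.73 -0.74  2.16  1.41  1.9   1.84]
```

View pics/c15.png

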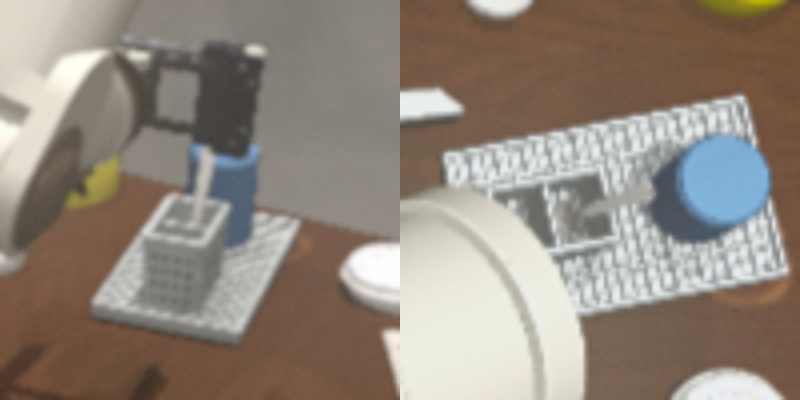

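Spoon_b stands in cell_a, leaning to the peg. Now spoon_a: top view (195,193), wrist-measured length 137 mm.

```bash
python3 - <<'E'
from h import *
r.goto(np.array([.52,.15,.25]),axes(-Z,[0,1,0]) )
s=pick2((.4963,.2682),(.6333,.2676),.025,hi=.08)
r.servo_line(r.current_tool_pos()+.15*Z,max_speed=.3);print(r.current_clock(),r.current_width()*92)
a=save("scene","s10")
cv2.imwrite("pics/c16.png",cv2.resize(a[100:300,100:300],(500,500)))
f=lambda q:None if q is None else np.round(q,2).tolist()
for a in (-70,-82,-95):
    P,o,j,t=place_pose(CB,a,s,.112,D(12))
    print(a,f(r.ik(P+.095*Z,o)),f(r.ik(P,o)))
E
```

```text
touch True [-0.00148086 -0.00080714 -0.00077169] [-1.3 -1.6  6.6] 34.2833
width mm 12.01405334007169 35.525
w 12.0657888360811 36.0667
s -1.0 q [ 0.05  0.76 -0.78  1.83  0.7   0.85  0.49] 36.0667
36.7167 11.752065766979303
-70 [0.41, 0.75, -0.76, 2.35, 1.78, 1.81, 1.85] [0.29, 0.97, -0.59, 2.3, 1.84, 1.83, 1.66]
-82 [0.39, 0.81, -0.78, 2.19, 1.61, 1.89, 1.87] [0.3, 1.0, -0.64, 2.15, 1.66, 1.88, 1.71]
-95 [0.39, 0.87, -0.77, 2.01, 1.47, 1.99, 1.88] [0.31, 1.04, -0.66, 1.97, 1.5, 1.94, 1.74]
```

View pics/c16.png

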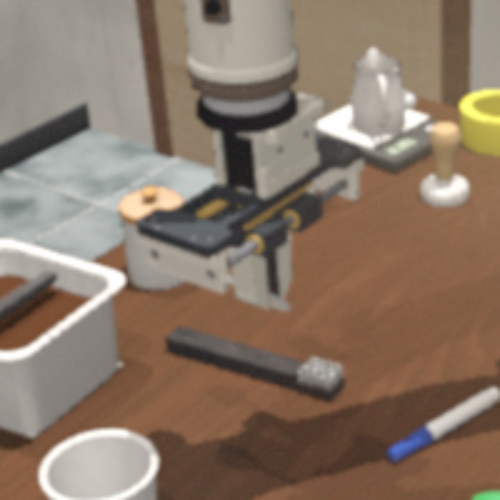

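```bash
python3 - <<'E'
from h import *
lam=D(12);L=.112
P,o,j,t=place_pose(CB,-82,-1,L,lam)
r.goto(P+.095*Z,o)
M=R.from_rotvec(r.current_tcp_rot()).as_matrix()
print(M[:,1]@j,M[:,0]@t,r.current_tool_pos()-P,r.current_clock(),r.current_width()*92)
a=save("scene","s11")
cv2.imwrite("pics/c17.png",cv2.resize(a[60:210,280:400],(480,600)))
h=np.array([np.cos(D(-82)),np.sin(D(-82)),0]);e=-np.cos(lam)*Z-np.sin(lam)*h
print("tip pred crop px",(proj("scene",[P+.095*Z+L*e,P+.095*Z])-[280,60])*4)
E
```

```text
0.9999994955380618 0.9999996471028996 [0.00035294 0.00041282 0.0949196 ] 38.6417 11.984432492930441
tip pred crop px [[217.88859743 394.08398517]
 [238.9154292  232.74055534]]
```

View pics/c17.png

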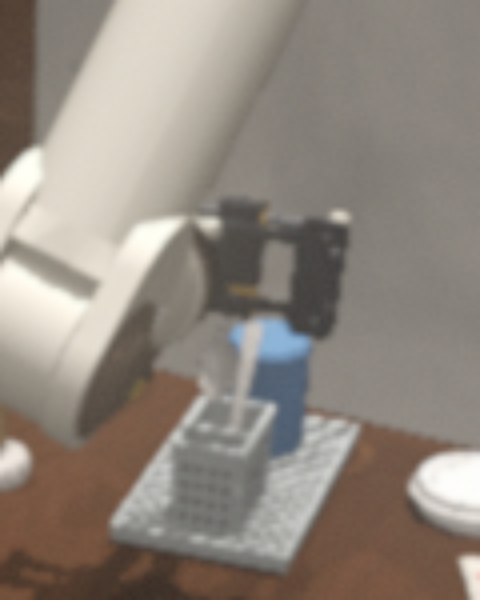

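Bowl at crop (214,392), matching the prediction of (218,394). Lowering into cell_b and releasing.

```bash
python3 - <<'E'
from h import *
P,o,j,t=place_pose(CB,-82,-1,.112,D(12))
hit=r.servo_line(P-.002*Z,max_speed=.12,threshold=5)
print(hit,r.current_tool_pos()-P,r.current_contact_force().round(1),r.current_clock())
if not hit or r.current_tool_pos()[2]-P[2]<.012:
    r.ungrasp()
    r.servo_line(r.current_tool_pos()-.1*t,max_speed=.25)
    r.servo_line(r.current_tool_pos()+.1*Z-.02*t,max_speed=.3)
print(r.current_clock(),r.current_joint_positions().round(2))
a=save("scene","s12");b=save("top","t12")
cv2.imwrite("pics/c18.png",np.hstack([cv2.resize(a[100:220,280:400],(400,400)),cv2.resize(b[160:260,350:450],(400,400))]))
E
```

```text
False [ 0.00021114  0.00010803 -0.00150395] [-0.8 -0.6  1.1] 39.65
42.0167 [ 0.15  0.77 -0.81  2.14  1.35  1.98  1.81]
```

View pics/c18.png

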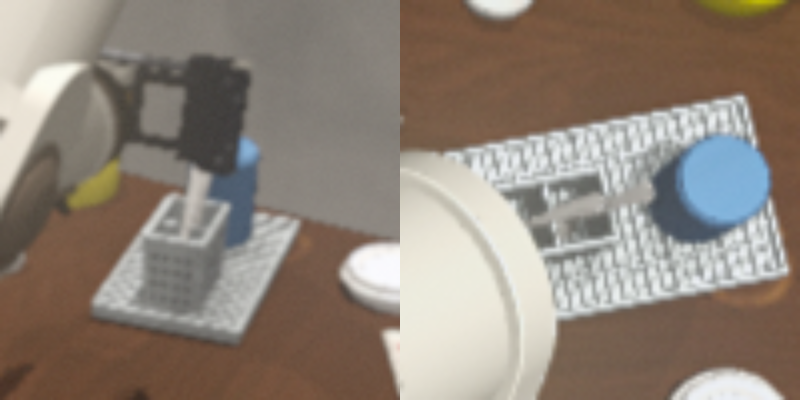

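Both spoons stand in their cells. Last, the brush: top view (233,168), bare end to +x.

```bash
python3 - <<'E'
from h import *
f=lambda q:None if q is None else np.round(q,2).tolist()
w=cv2.imread("pics/top0.png")
d=np.array([np.cos(D(6.4)),np.sin(D(6.4)),0]);G=np.array([.6362,.1556,0])-.035*d+.006*Z
p=75;t=tool(d,D(p))
for s in (1,-1):
    o=axes(t,s*np.cross(t,Z));print("pick",s,f(r.ik(G+.1*Z,o)),f(r.ik(G,o)))
    for az in (-60,-20,10,35,60,90):
        P,o2,j,t2=place_pose(POT,az,s,.131,D(12),p=D(p),dz=.016)
        print("  ",az,f(r.ik(P+.1*Z,o2)),f(r.ik(P,o2)))
E
```

```text
pick 1 [-1.24, 0.96, 1.35, 2.0, -1.26, 0.96, -0.77] [-1.0, 0.84, 0.9, 2.03, -1.24, 0.58, -0.75]
   -60 [-0.79, 0.96, -0.49, 1.2, 1.19, 1.92, -0.84] [-0.8, 1.08, -0.47, 1.21, 1.2, 1.84, -0.94]
   -20 [-0.59, 0.71, -0.69, 1.81, 1.59, 1.5, -0.8] [-0.65, 0.87, -0.61, 1.82, 1.67, 1.48, -0.96]
   10 [-0.39, 0.52, -0.7, 2.15, 2.02, 1.04, -0.82] [-0.54, 0.7, -0.52, 2.16, 2.19, 1.12, -1.05]
   35 [0.34, 0.82, -1.3, 2.25, 2.49, 0.87, -0.44] [0.34, 1.26, -1.31, 2.26, 2.7, 1.13, -0.23]
   60 [0.6, 0.9, -1.3, 2.15, 2.88, 0.25, -0.36] [0.59, 1.28, -1.31, 2.16, 2.72, 0.43, 0.12]
   90 [0.66, 1.28, -1.49, 1.82, 0.45, 0.53, 2.57] [-0.74, 0.89, 0.68, 1.87, 4.49, 1.48, -2.19]
pick -1 [0.42, 0.63, -0.95, 1.95, 0.93, 0.73, 0.61] [0.3, 0.78, -0.8, 1.98, 1.19, 0.61, 0.39]
   -60 [-0.71, 1.0, -0.64, 1.2, 1.29, 1.99, 2.28] [-0.68, 1.15, -0.71, 1.21, 1.37, 1.97, 2.16]
   -20 [-0.36, 0.92, -1.08, 1.8, 1.8, 1.78, 2.39] [-0.41, 1.07, -0.99, 1.81, 1.89, 1.78, 2.26]
   10 [-0.01, 0.85, -1.25, 2.14, 2.15, 1.41, 2.56] [-0.11, 1.03, -1.09, 2.15, 2.33, 1.49, 2.43]
   35 [0.25, 0.67, -1.15, 2.26, 2.55, 0.78, 2.51] [0.11, 0.88, -0.96, 2.27, 2.78, 0.96, 2.41]
   60 [0.55, 0.8, -1.2, 2.15, 3.28, 0.25, 2.31] [0.4, 0.93, -0.97, 2.16, 3.49, 0.43, 2.22]
   90 [0.52, 0.9, -1.08, 1.82, -0.6, 0.55, 0.28] [0.52, 1.13, -1.08, 1.83, -0.42, 0.42, 0.29]
```

```bash
python3 - <<'E'
from h import *
f=lambda q:None if q is None else np.round(q,2).tolist()
d=np.array([np.cos(D(6.4)),np.sin(D(6.4)),0]);G=np.array([.6362,.1556,0])-.035*d+.006*Z
t=tool(d,D(75));j0=-np.cross(t,Z);o=axes(t,j0)
r.goto(G+.1*Z,o)
pp=r.camera_params("wrist");save("wrist","w4")
mid=np.array([.6362,.1556,.015]);print(proj("wrist",[mid-.096*d,mid,mid+.096*d],pp).round())
hit=r.servo_line(G,max_speed=.12,threshold=8)
print(hit,r.current_tool_pos()-G,r.current_clock())
r.clamp(60);print("w",r.current_width()*92)
r.servo_line(G+.2*Z,max_speed=.25)
M=R.from_rotvec(r.current_tcp_rot()).as_matrix();print("s ok",M[:,1]@j0>0,"w",r.current_width()*92,r.current_clock(),r.current_joint_positions().round(2))
s=-1 if M[:,1]@j0>0 else 1
save("scene","s13")
for az in (-60,-20,10,90):
    P,o2,j,t2=place_pose(POT,az,s,.131,D(12),p=D(75),dz=.016)
    print("  ",az,f(r.ik(P+.1*Z,o2)),f(r.ik(P,o2)))
E
```

```text
[[277. 112.]
 [277. 226.]
 [277. 306.]]
False [0.00036399 0.00038855 0.0005286 ] 44.4333
w 23.72597197272573
s ok True w 23.337864631314932 46.45 [ 0.54  0.52 -1.11  1.88  0.74  0.88  0.78]
   -60 [-0.71, 1.0, -0.65, 1.2, 1.29, 1.99, 2.27] [-0.71, 1.13, -0.65, 1.21, 1.32, 1.94, 2.17]
   -20 [-0.45, 0.82, -0.92, 1.81, 1.7, 1.65, 2.36] [-0.53, 0.94, -0.79, 1.82, 1.76, 1.61, 2.21]
   10 [-0.8, 0.42, -0.21, 2.16, 1.99, 0.85, 2.19] [-0.8, 0.64, -0.21, 2.17, 2.17, 0.98, 1.96]
   90 [0.57, 0.98, -1.18, 1.82, -0.39, 0.51, 0.11] [0.54, 1.16, -1.13, 1.83, -0.3, 0.41, 0.19]
```

View pics/s13.png

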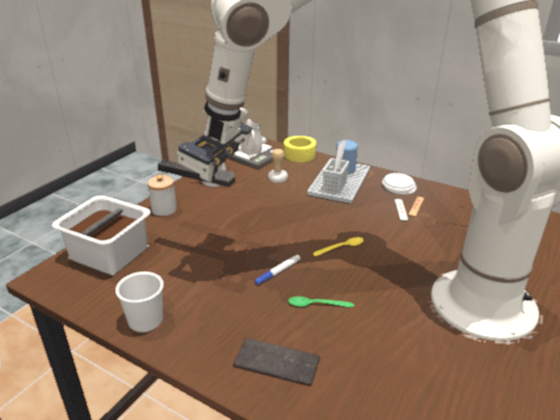

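View pics/w4.png

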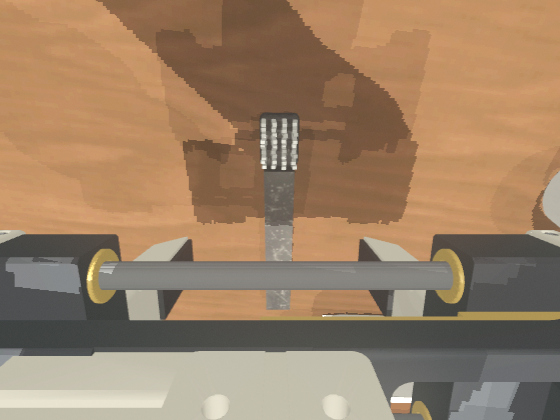

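The brush is gripped (23.3 mm) and lifted, held as predicted in both views. Moving above the pot.

```bash
python3 - <<'E'
from h import *
lam=D(12);az=-20;L=.131
P,o,j,t=place_pose(POT,az,-1,L,lam,p=D(75),dz=.016)
r.goto(P+.13*Z,o)
M=R.from_rotvec(r.current_tcp_rot()).as_matrix()
print(M[:,1]@j,M[:,0]@t,r.current_tool_pos()-P,r.current_clock(),r.current_width()*92)
h=np.array([np.cos(D(az)),np.sin(D(az)),0]);e=-np.cos(lam)*Z-np.sin(lam)*h
tip=P+.13*Z+L*e
a=save("scene","s14");b=save("top","t14")
print("tip",tip,proj("scene",tip),proj("top",tip),proj("top",[POT+.092*Z]),proj("scene",[POT+.092*Z]))
cv2.imwrite("pics/c19.png",np.hstack([cv2.resize(a[150:350,60:220],(400,500)),cv2.resize(b[130:230,80:180],(400,500))]))
E
```

```text
0.9999971125676319 0.9999972496788674 [ 0.00060743 -0.00119538  0.1292033 ] 47.9417 23.365217251080463
tip [0.56731049 0.41680795 0.146     ] [[139.12689141 264.96184932]] [[126.98264843 182.60184944]] [[134.06861865 183.95107056]] [[141.11804477 284.66594816]]
```

View pics/c19.png

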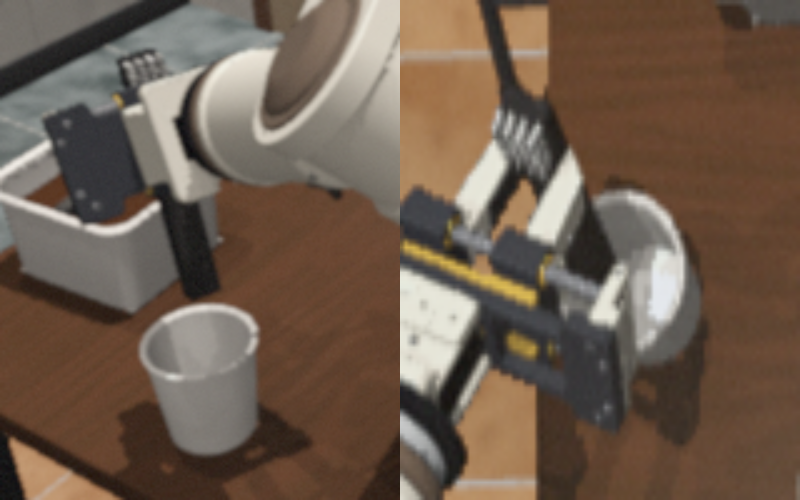

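The brush end is at scene (140,267), predicted (139,265), right above the pot mouth at (141,285). Lowering.

```bash
python3 - <<'E'
from h import *
P,o,j,t=place_pose(POT,-20,-1,.131,D(12),p=D(75),dz=.016)
hit=r.servo_line(P-.004*Z,max_speed=.12,threshold=5)
print(hit,r.current_tool_pos()-P,r.current_contact_force().round(1),r.current_clock())
if r.current_tool_pos()[2]-P[2]<.015:
    r.ungrasp()
    r.servo_line(r.current_tool_pos()-.1*t,max_speed=.2)
print(r.current_clock(),r.current_joint_positions().round(2))
a=save("scene","s15");b=save("top","t15")
cv2.imwrite("pics/c20.png",np.hstack([cv2.resize(a[150:350,60:220],(400,500)),cv2.resize(b[130:230,80:180],(400,500))]))
E
```

```text
False [ 0.00020789  0.00045801 -0.00294824] [ 0.4  0.1 -0.6] 49.3083
51.1333 [-0.59  0.93 -0.93  1.83  1.68  1.78  2.19]
```

View pics/c20.png

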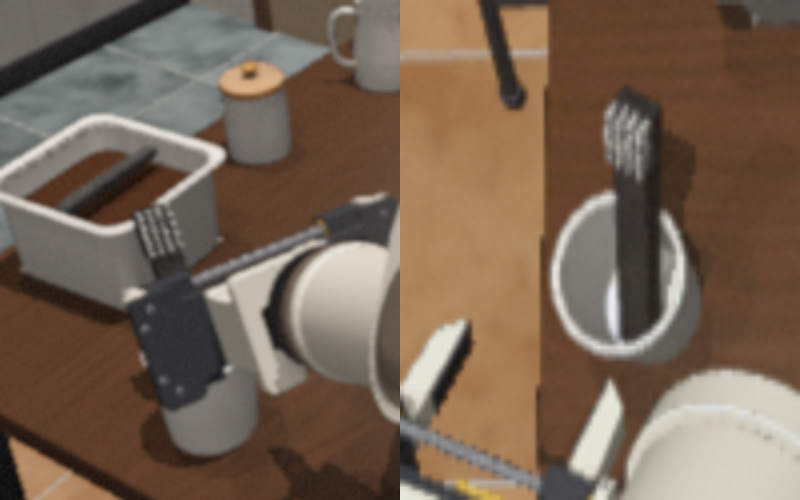

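The brush is standing in the pot. One last check of everything with the arm clear.

```bash
python3 - <<'E'
from h import *
M=R.from_rotvec(r.current_tcp_rot()).as_matrix();t=M[:,0]
r.servo_line(r.current_tool_pos()-.06*t+.05*Z,max_speed=.2)
a=save("scene","s16");b=save("top","t16")
cv2.imwrite("pics/c21.png",np.hstack([cv2.resize(a[120:220,290:390],(400,400),interpolation=cv2.INTER_CUBIC),cv2.resize(b[170:250,360:440],(400,400),interpolation=cv2.INTER_CUBIC)]))
o=cv2.imread("pics/top0.png");d=lambda bx:np.abs(b[bx[1]:bx[3],bx[0]:bx[2]].astype(int)-o[bx[1]:bx[3],bx[0]:bx[2]]).mean()
print("marker",d((212,228,268,252)),"tamper",d((362,138,390,168)))
print(r.current_clock(),r.current_contact_force().round(1),r.current_tool_pos())
E
```

```text
marker 27.799603174603174 tamper 34.923809523809524
51.9417 [ 0.7 -0.8 -0.8] [0.46154944 0.45344937 0.26055808]
```

View pics/c21.png

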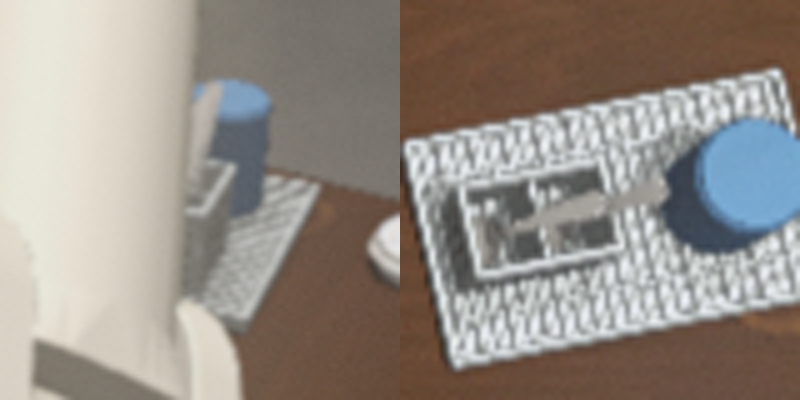

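View pics/t16.png

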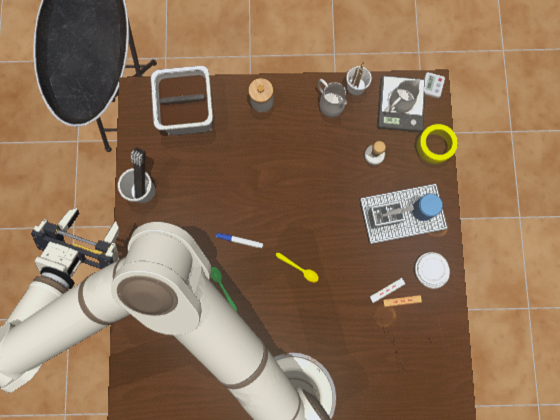

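View pics/s16.png

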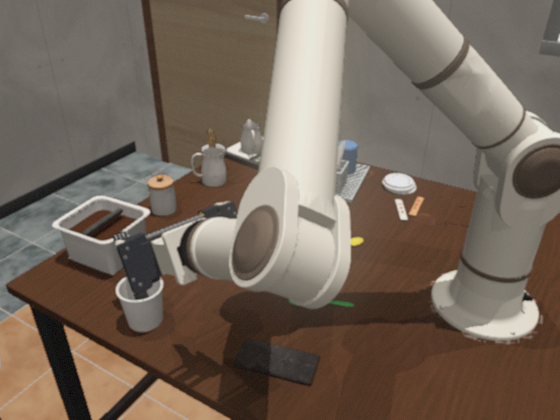

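The diff values are large for regions that look unmoved, so before handing in I'll compare marker and tamper centroids from the saved images.

```bash
python3 - <<'E'
import cv2,numpy as np
for n in ("top0","t16"):
    im=cv2.imread(f"pics/{n}.png");h=cv2.cvtColor(im,cv2.COLOR_BGR2HSV)
    out=[]
    for m,b in [((h[...,1]<70)&(h[...,2]>140),(212,228,268,252)),((h[...,0]>108)&(h[...,1]>120),(212,228,268,252)),((h[...,1]<70)&(h[...,2]>120),(362,138,390,168)),((h[...,1]<60)&(h[...,2]>170),(115,165,158,206))]:
        v,u=np.nonzero(m[b[1]:b[3],b[0]:b[2]]);out.append((len(u),(u.mean()+b[0]).round(1),(v.mean()+b[1]).round(1)))
    print(n,out, im[230:235,250:255].mean((0,1)))
E
```

```text
top0 [(213, np.float64(246.5), np.float64(241.7)), (65, np.float64(223.6), np.float64(236.3)), (249, np.float64(373.2), np.float64(156.2)), (612, np.float64(136.2), np.float64(184.5))] [ 70.56  98.44 137.52]
t16 [(182, np.float64(246.5), np.float64(241.8)), (66, np.float64(223.7), np.float64(236.3)), (206, np.float64(373.4), np.float64(156.3)), (196, np.float64(133.0), np.float64(187.2))] [ 47.52  69.08 102.04]
```

Marker and tamper centroids are unchanged to within 0.2 px; the large diff was only the picture being darker. Handing in.

```bash
python3 - <<'E'
from h import *
r.sleep(.3);r.finish_job();print(r.current_clock())
E
```

```text
the job is handed in; nothing more can be done
the job is handed in; nothing more can be done
```

I placed all four things and handed the job in at about 52 s of the 72 s allowed; no verdict is reported.

**What I did**
- **Cup:** it stands upside down over the peg. It was lowered at about 3 cm/s until it touched, within 0.1 mm of the height I expected for the rim on the grid.
- **Spoons:** spoon_b is bowl down in the cell nearer the peg and spoon_a in the farther cell. Both were released about 5 mm above the floor and lean towards the peg by an intended 12°.
- **Brush:** it is in the white pot, handle down and bristles up.

**What went wrong on the way**
- I first turned the cup mouth-up over the peg because of a jaw sign error. The camera showed it, and I turned the cup over before lowering it.
- The first grip on spoon_b slipped during the lift. A vertical grip at 60 N held.

**Last checks**
- **Marker and tamper:** their centroids moved less than 0.2 px. A raw picture difference over them came out large, but the last picture was simply darker.
- **Pot:** it looks upright in the same place. Its colour mask could not be compared, because the brush and shadow cover it.
- **Final heights and tilts:** I did not measure the bowl tips, the brush end or the leans after release. I judged those from the pictures and the release poses.

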